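Box up the bungs and wedges under a counterweighted lid

ROBOT

A 7-joint arm with a two-finger parallel gripper is mounted at the origin on a cart in front of the work surface, level with it; the furniture and walls round the work are solid. World frame = base frame: x ahead of the robot, y to its left, z up, the work surface at z = 0. Lengths are in m, angles in rad, forces in N, time in s.
With the tool pointing down it reaches from about 0.425 to 0.825 m from the base axis. Payload 3.6 kg.
Tool frame: the origin (TCP) lies where the fingers leave the gripper's body, on its centre line; the fingertips stand 73 mm ahead of it and the grasp point (between the pads) lies 54 mm ahead of it (ctrl.finger_overhang is the distance from the TCP to the fingertips, in m); z points along the fingers, x is the direction in which the jaws open and shut, and the axes are right-handed (so a half turn about z gives the same grasp; the last joint's range is limited). The gripper opens to 85 mm and grips with 20 to 120 N. Pads are 22 mm wide; open, the fingers measure 114 mm over their backs; the gripper's body (76 mm by 85 mm) begins 54 mm behind the grasp point. The pads swing forward as they close: fully open they stand 13 mm farther back than shut.
Start: joints at [-1.206, 0.615, -0.013, 1.423, 0.008, 1.103, -0.04], TCP at [0.248, 0.601, 0.304] pointing down, gripper open.
Joint ranges: [-3.12, 3.12], [-0.3, 2.06], [-1.34, 1.32], [0.26, 2.42], [-1.36, 4.5], [0.01, 1.98], [-2.84, 2.84]. Speed limits (rad/s): [2.79, 2.79, 3.14, 3.14, 3.14, 3.14, 3.14].

INTERFACE

Orientations are given as a rotation vector (axis times angle).
In Python, from station import ctrl gives the robot as it stands.
- The arm moves only by the tool arm_command, never from a script. Its argument "deltas" is a list of rows, each an object with "dp": the shift along the world's x, y, z in units of 25 mm (1.0 is 25 mm), a list of three; "angular": the turn, a rotation vector about the world's x, y, z in rad, a list of three; "grip": the finger opening in mm, from 0 to 85.4. In form: [{"dp": [x, y, z], "angular": [ax, ay, az], "grip": grip}, ...]. A call has 1 to 5 rows; each row is the pose to reach, as a shift and turn from the pose commanded when the call began; what a row does not reach only later rows make up. A row lasts 1/12 s, in which the tool goes at most 41.7 mm and 7.16 degrees, less where a joint would pass 70% of its speed; a pose out of reach is approached as far as the arm can. A call with a gripper value outside its range is refused whole. The fingers move at their own pace and stop on an object; "newtons" is the grip in N (left out, the last holds). Time passes only in rows, so rows that repeat a pose let the fingers close. It gives the time, the measured TCP pose, the force and the opening at its end, in the units of the state.
- ctrl.sense(): the state, without advancing time (a new reading comes with each control period).
- ctrl.capture(name): name is "side" or "top" or "wrist"; returns (picture, depth): 384x512x3 uint8, red, green, blue; 384x512 float32, m along the optical axis (not along the pixel's ray), 0 where there is no reading.
- ctrl.calibration(name): a dict with "fx", "fy", "cx", "cy" (pixels), "k1" (the pictures are not rectified: a ray, as slopes to the right and down, at radius r is drawn at 1 + k1 r^2 times it, then the intrinsics apply), "extrinsics" (4x4, takes a point from world to camera coordinates). Camera axes: x right, y down, z forward; pixel columns grow to the right and rows downward; lengths in m; the calibration is good to about 2 mm. A picture is of the moment at which its call begins: read the wrist's pose just before it. calibration takes no time and is no camera call; for the wrist camera it gives the pose at the moment of the call.
- ctrl.finish_job(): hands the job in, once; it reports no verdict.
Trained networks look in the newest picture that a camera, given by its name, has taken for a name from the list of things; names that differ only in an ending like _2 or _b are one class to them, and where a whole thing is asked for, a point or a joint stands for the part that bears it (a point fixed in the world has none). Each returns a list of dicts, best first, with "confidence" (0 to 1); they miss things now and then, are a little off and sometimes report something else, mostly with a low value. They report only what shows in the picture. A call takes as long as a camera call. They do not tell look-alikes from the thing itself.
- ctrl.cut_out(label, camera): "mask" (384x512 bool, what is visible of it) and "box" ([centre column, centre row, width, height] as shares, 0 to 1, of the picture: columns of its width, rows of its height, round what is visible of it).
- ctrl.landmark_of(label, camera): "location" ([column, row] as shares, 0 to 1, of the picture: columns of its width, rows of its height: a listed point, or the origin of a listed thing).
The state is a dict: "time_s": time; "joints": joint angles; "qd": joint speeds; "joint_torque": joint torques, N m; "position": TCP position; "tool_rot": TCP orientation; "wrist_force": force on the tool from outside, world axes, zero at the start; "torque": the same for the moment, N m; "grip_width": opening from 0.0 (shut) to 1.0 (fully open).
Only numpy, scipy, OpenCV 4.12 (cv2) and the standard library are available. Lean on these libraries where they do the work, as an engineer would, in place of code of your own. Each camera call takes 0.05 s, during which the arm holds its last target.

TASK

Put the finished bungs and wedges away: swing the box's counterweighted lid up past its balance point so that it stays open by itself, and push the orange clamp handle on the fixture over so that the clamp stays open and frees the bung under it. With both standing open, put that bung and every loose bung on the bench into the wider compartment of the box and every loose wedge into the narrower one, each down on the box's floor; then shut the lid fully and swing the clamp back down over the empty fixture. Leave the pencil and the folded rule where they are.

Things in the scene. Friction and masses are not known exactly. Their poses are not given: they have to be found in the camera images.
- box: Fixed wooden box, 177 (x) by 202 (y) mm outside, walls 6 mm. Origin under its centre; x from handle side to hinge side, z up. Rim 78, inner floor 18 mm above origin. A divider (5 mm thick, 45 high) along x parts the wider compartment, y -95 to +10 mm, nearer the robot (holds 3 bungs in a row along x), from the narrower, y +15 to +95 (2 wedges end to end along x); both x -82 to +82.
- lid (a joint): Lid hinge, rad: 0 shut, grows as the handle side swings up and over to the hinge side, stop at 1.85. It turns freely and carries an iron ball (42 mm) on an arm 72 mm above the hinge, so it balances near 1.0: below that it falls shut, past it it falls open and stays at the stop. About 2 N at the bar lifts it.
- lid_hinge (a point): Middle of the lid's hinge axis (along the box's y), at x = +93 mm, z = 78 mm of the box; the frame turns with the lid and equals the box's when shut.
- lid_bar (a point): Middle of the lid's handle: round steel bar, 12 mm thick, 120 mm long, parallel to the hinge, on two posts 108 mm apart, its centre 50 mm off the lid's top face. With the lid shut it lies 178 mm from the hinge axis toward the box's -x and 60 mm above it. The frame turns with the lid.
- fixture: Fixed holding fixture: board 76 mm wide (y), x -50 to +135 mm, 20 mm thick. Origin on its underside below the seat of the clamped bung; x points from seat to clamp pivot, z up. Low stops (36 mm wide, up to 14 mm high) stand at x = -33 and +33 mm; the bung's y sides are free. Pivot axis along y at x = +85, z = 76 mm, between cheeks 28 mm wide over all.
- clamp (a joint): Clamp hinge, rad: 0 down (arm level toward the fixture's -x, rubber foot 1 mm over the bung, handle upright), grows as the handle is pushed toward +x, stop at 1.83 (arm upright, leaning back; handle lying back). It balances near 0.75, falls to whichever side it is on and stays there. About 3 N at the handle moves it.
- clamp_handle (a point): A point in the upright clamp handle, 50 mm from the pivot axis. The orange grip, 20 mm thick and round, reaches from 28 to 98 mm from the pivot.
- clamp_arm (a point): A point in the clamp arm, 50 mm from the pivot axis. The steel bar is 14 mm wide, 11 mm thick and reaches 88 mm from the pivot; arm and handle are one rigid L.
- bung_1_mid (a point): Centre (half-way up) of a tapered round wooden bung, 50 mm wide at the top and about 40 mm at the foot, 36 mm tall, z up along its axis. It starts in the fixture, standing on the board under the clamp foot.
- bung_0_mid (a point): Centre (half-way up) of a tapered round wooden bung, 50 mm wide at the top and about 40 mm at the foot, 34 mm tall, z up along its axis. Loose on the bench; may be absent.
- bung_3_mid (a point): Centre (half-way up) of a tapered round wooden bung, 44 mm wide at the top and about 36 mm at the foot, 32 mm tall, z up along its axis. Loose on the bench; may be absent.
- wedge_1_mid (a point): Centre (half-way up) of an oak wedge 30 mm wide (x, straight sides), 70 mm long (y), 17 mm high (z) at its thick end. Loose on the bench; may be absent.
- wedge_3_mid (a point): Centre (half-way up) of an oak wedge 22 mm wide (x, straight sides), 60 mm long (y), 19 mm high (z) at its thick end. Loose on the bench; may be absent.
- head_jig: Fixed oak jig standing between fixture and box, an obstacle: a round board on edge, 290 mm tall, from 45 to 124 mm ahead of the origin (x) and 136 mm to each side (y); a black lever reaches 126 mm toward the robot, up to 97 mm high. In front of it the bench is clear. Origin under its middle, z up.
- pencil: Flat red pencil, 14 x 159 x 9 mm, origin under its centre. Leave alone.
- rule: Folded boxwood rule lying flat, 32 x 164 x 10 mm, origin under its centre. Leave alone.
Mind the look-alikes: they are no part of the job. Several things look just like the part that bears wedge_1_mid: the one meant starts farthest from the robot's base.

How it is judged:
On the way, in this order (a step that is already met when the one before it is completed fails the run):
1. the lid and the clamp both rest open by themselves, untouched by the gripper (value of joint each of lid, clamp above 1.5 rad and contact force between each of lid, clamp and the fingers below 0.1 N and velocity of joint lid between -0.1 and 0.1 rad/s and velocity of joint clamp between -0.1 and 0.1 rad/s), for 0.4 s.
2. with the lid open, the freed bung and every loose bung lie on the floor of the wider compartment and every wedge on that of the narrower one (value of joint lid above 1.2 rad and x of bung_1_mid in the frame of box between -0.083 and 0.083 m and y of bung_1_mid in the frame of box between -0.095 and 0.004 m and z of bung_1_mid in the frame of box between 0.015 and 0.062 m and x of bung_0_mid in the frame of box between -0.083 and 0.083 m and y of bung_0_mid in the frame of box between -0.095 and 0.004 m and z of bung_0_mid in the frame of box between 0.015 and 0.062 m and x of bung_3_mid in the frame of box between -0.083 and 0.083 m and y of bung_3_mid in the frame of box between -0.095 and 0.004 m and z of bung_3_mid in the frame of box between 0.015 and 0.062 m and x of wedge_1_mid in the frame of box between -0.083 and 0.083 m and y of wedge_1_mid in the frame of box between 0.018 and 0.095 m and z of wedge_1_mid in the frame of box between 0.015 and 0.062 m and x of wedge_3_mid in the frame of box between -0.083 and 0.083 m and y of wedge_3_mid in the frame of box between 0.018 and 0.095 m and z of wedge_3_mid in the frame of box between 0.015 and 0.062 m), for 0.2 s.
At the end, for the whole second after the job is handed in: The lid is shut (within 0.04 rad), the clamp is down (within 0.06 rad), every bung that was there lies in the wider compartment and every wedge in the narrower one, down on the box's floor (centres 15 to 62 mm above the box's underside) and at rest (value of joint lid below 0.04 rad and value of joint clamp below 0.06 rad and velocity of joint lid between -0.1 and 0.1 rad/s and velocity of joint clamp between -0.1 and 0.1 rad/s and x of bung_1_mid in the frame of box between -0.083 and 0.083 m and y of bung_1_mid in the frame of box between -0.095 and 0.004 m and z of bung_1_mid in the frame of box between 0.015 and 0.062 m and x of bung_0_mid in the frame of box between -0.083 and 0.083 m and y of bung_0_mid in the frame of box between -0.095 and 0.004 m and z of bung_0_mid in the frame of box between 0.015 and 0.062 m and x of bung_3_mid in the frame of box between -0.083 and 0.083 m and y of bung_3_mid in the frame of box between -0.095 and 0.004 m and z of bung_3_mid in the frame of box between 0.015 and 0.062 m and x of wedge_1_mid in the frame of box between -0.083 and 0.083 m and y of wedge_1_mid in the frame of box between 0.018 and 0.095 m and z of wedge_1_mid in the frame of box between 0.015 and 0.062 m and x of wedge_3_mid in the frame of box between -0.083 and 0.083 m and y of wedge_3_mid in the frame of box between 0.018 and 0.095 m and z of wedge_3_mid in the frame of box between 0.015 and 0.062 m and linear speed of each of bung_1, bung_0, bung_3, wedge_1, wedge_3 below 0.02 m/s); the robot touches nothing.
It fails at once if the pencil is moved by more than 40 mm (distance of pencil from where it was at the start of the episode above 0.04 m).
It fails at once if the folded rule is moved by more than 40 mm (distance of rule from where it was at the start of the episode above 0.04 m).
Of bung_0, bung_3, wedge_1, wedge_3 only 2 to 4 are there at a start; the rules pass over those that are not, and their reading is None.
At some moment in a run one of bung_0, bung_3, wedge_1, wedge_3 may be knocked a few centimetres aside while the robot is not near it.
Once in a run the grip may slacken for a moment while it holds something.
It also fails if it takes over 210 s, if anything falls off the work surface, if the arm or the gripper's body presses on something with over 40 N, if the wrist force passes 120 N, or if a joint passes its speed limit or range.

## Working session

There is one attempt and no reset: what is moved stays moved. The work goes in short steps, Python scripts to look and compute and a tool call to move; the robot and the scene stay as the last step left them, time stands still between calls to the robot, and variables do not carry over. Pictures are saved under pics/ and viewed, and the job is handed in when it is done.

Besides the shell and the picture viewer there is one more tool, called after "Emit:" by a JSON object that holds its "op" and its "data". arm_command: Moves the arm, as the interface text tells. Its arguments: {"type":"object","properties":{"deltas":{"type":"array","items":{"type":"object","properties":{"dp":{"type":"array","items":{"type":"number"}},"angular":{"type":"array","items":{"type":"number"}},"grip":{"type":"number"}}}},"newtons":{"type":"number"}},"required":["deltas"]}

```bash
ls; mkdir -p pics; python3 - <<'E'
from station import ctrl
import cv2,numpy as np
print(ctrl.sense())
for n in ("side","top","wrist"):
    p,d=ctrl.capture(n); cv2.imwrite(f"pics/{n}0.png",p[:,:,::-1]); np.save(f"/tmp/{n}0.npy",d)
    c=ctrl.calibration(n); print(n,{k:np.round(v,3) for k,v in c.items()})
E
```

```text
pics
{'time_s': 0.0, 'joints': array([-1.20550122,  0.6159152 , -0.01261339,  1.42494493,  0.00808739,
        1.10340122, -0.04042733]), 'qd': array([-0.00098881, -0.00147574,  0.00011261, -0.00024664,  0.00187825,
       -0.0008564 ,  0.00048533]), 'joint_torque': array([ 6.36861205e-05, -4.69216812e+01,  2.58936156e-01, -1.71038014e+01,
        9.79861506e-03,  9.76046780e-03, -1.25767684e-05]), 'position': array([0.24796198, 0.60019979, 0.30272527]), 'tool_rot': array([ 2.61009019,  1.74577276, -0.00339164]), 'wrist_force': array([-0.13687545,  0.18907144, -0.74174273]), 'torque': array([-0.01113402, -0.01135941, -0.02589585]), 'grip_width': 1.000484588361231}
side {'fx': np.float64(465.777), 'fy': np.float64(465.777), 'cx': np.float64(254.404), 'cy': np.float64(199.891), 'k1': np.float64(-0.055), 'extrinsics': array([[-1.00e+00, -4.00e-03,  9.00e-03,  4.88e-01],
       [-1.00e-02,  4.67e-01, -8.84e-01,  5.40e-02],
       [-1.00e-03, -8.84e-01, -4.67e-01,  1.66e+00],
       [ 0.00e+00,  0.00e+00,  0.00e+00,  1.00e+00]])}
top {'fx': np.float64(405.876), 'fy': np.float64(405.876), 'cx': np.float64(266.673), 'cy': np.float64(189.094), 'k1': np.float64(0.01), 'extrinsics': array([[ 1.000e-03, -1.000e+00, -1.200e-02,  1.060e-01],
       [-9.950e-01,  1.000e-03, -1.000e-01,  4.910e-01],
       [ 1.000e-01,  1.200e-02, -9.950e-01,  1.429e+00],
       [ 0.000e+00,  0.000e+00,  0.000e+00,  1.000e+00]])}
wrist {'fx': np.float64(276.64), 'fy': np.float64(276.64), 'cx': np.float64(257.555), 'cy': np.float64(193.211), 'k1': np.float64(-0.017), 'extrinsics': array([[ 0.382,  0.924, -0.002, -0.648],
       [ 0.887, -0.366,  0.279, -0.036],
       [ 0.257, -0.109, -0.96 ,  0.378],
       [ 0.   ,  0.   ,  0.   ,  1.   ]])}
```

View pics/top0.png

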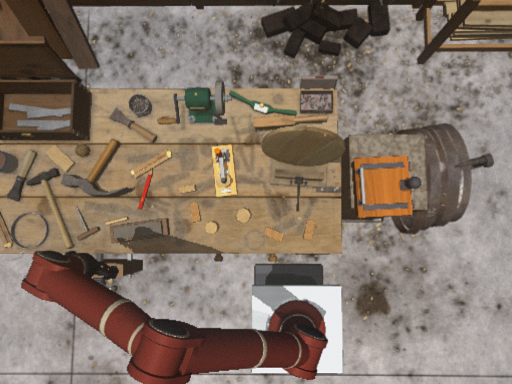

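View pics/side0.png

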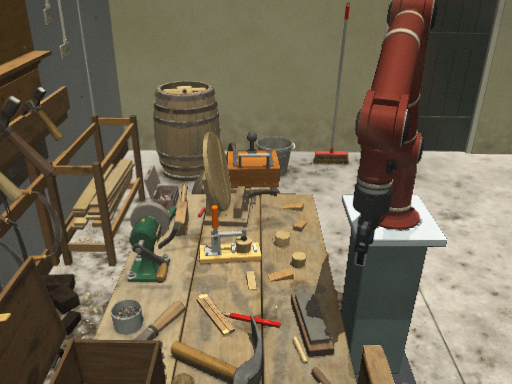

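View pics/wrist0.png

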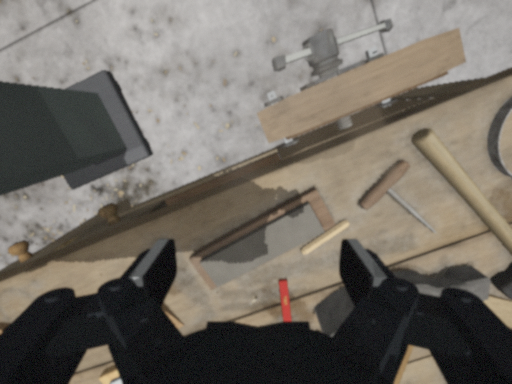

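```bash
cat > h.py <<'E'
from station import ctrl
import cv2,numpy as np
from scipy.spatial.transform import Rotation as R
def unproj(c,u,v,d):
    x=(np.asarray(u,float)-c['cx'])/c['fx']; y=(np.asarray(v,float)-c['cy'])/c['fy']
    xu,yu=x.copy(),y.copy()
    for _ in range(10):
        s=1+c['k1']*(xu**2+yu**2); xu,yu=x/s,y/s
    P=np.stack([xu*d,yu*d,np.asarray(d,float)],-1)
    E=c['extrinsics']; return (P-E[:3,3])@E[:3,:3]
def proj(c,P):
    E=c['extrinsics'];q=np.asarray(P)@E[:3,:3].T+E[:3,3]
    x=q[...,0]/q[...,2];y=q[...,1]/q[...,2];s=1+c['k1']*(x*x+y*y)
    return np.stack([c['cx']+c['fx']*x*s,c['cy']+c['fy']*y*s],-1)
def rayz(c,u,v,z):
    a=unproj(c,u,v,1.0);E=c['extrinsics'];o=-E[:3,:3].T@E[:3,3]
    return o+(a-o)*((z-o[2])/(a[2]-o[2]))
def crop(p,x0,y0,x1,y1,name,k=4):
    cv2.imwrite(name,cv2.resize(p[y0:y1,x0:x1,::-1],None,fx=k,fy=k,interpolation=cv2.INTER_CUBIC))
def st():
    s=ctrl.sense();r=R.from_rotvec(s['tool_rot']).as_matrix()
    print('t',round(s['time_s'],2),'p',s['position'].round(4),'z',r[:,2].round(3),'x',r[:,0].round(3),'F',s['wrist_force'].round(1),'g',round(s['grip_width']*85.4,1),'q',s['joints'].round(2));return s
def dets(labels,cam,d,mask=True,minc=0.2):
    c=ctrl.calibration(cam)
    for l in labels:
        for k in ctrl.landmark_of(l,cam):
            if k['confidence']<minc: continue
            u,v=k['location'][0]*512,k['location'][1]*384
            dd=d[min(383,int(v)),min(511,int(u))]
            print(cam,l,'LM %.2f'%k['confidence'],round(u),round(v),unproj(c,u,v,dd).round(3))
E
python3 - <<'E'
from h import *
for cam in("top","side"):
    p,d=ctrl.capture(cam)
    np.savez(f'/tmp/{cam}1.npz',p=p,d=d)
    dets(['box','lid_hinge','lid_bar','fixture','clamp_handle','bung_1_mid','bung_0_mid','bung_3_mid','wedge_1_mid','wedge_3_mid','head_jig','pencil','rule'],cam,d)
    if cam=='top': crop(p,130,120,345,250,'pics/tc.png',3.7); crop(p,330,110,480,240,'pics/tb.png')
    else: crop(p,180,180,330,320,'pics/sc.png',5)
E
```

```text
top box LM 0.82 377 186 [ 0.494 -0.272  0.087]
top box LM 0.43 185 190 [0.492 0.404 0.003]
top lid_hinge LM 0.55 411 187 [ 0.483 -0.363  0.156]
top fixture LM 0.57 225 186 [0.497 0.252 0.058]
top fixture LM 0.39 221 171 [0.546 0.264 0.081]
top clamp_handle LM 0.65 219 155 [0.591 0.261 0.16 ]
top bung_1_mid LM 0.68 226 178 [0.526 0.25  0.054]
top bung_0_mid LM 0.63 245 215 [0.396 0.184 0.035]
top wedge_1_mid LM 0.73 309 226 [ 0.357 -0.045  0.005]
top wedge_1_mid LM 0.61 195 213 [0.408 0.366 0.006]
top wedge_1_mid LM 0.55 275 235 [0.327 0.076 0.004]
top wedge_1_mid LM 0.41 148 192 [ 0.482  0.538 -0.001]
top wedge_1_mid LM 0.30 219 155 [0.592 0.263 0.141]
top wedge_3_mid LM 0.46 182 193 [0.48  0.415 0.003]
top wedge_3_mid LM 0.27 246 213 [0.406 0.178 0.031]
top pencil LM 0.46 147 192 [0.482 0.543 0.002]
top pencil LM 0.38 210 227 [0.354 0.306 0.034]
top rule LM 0.55 150 165 [0.579 0.532 0.012]
side box LM 0.63 252 178 [ 0.499 -0.214  0.039]
side box LM 0.41 284 239 [0.395 0.213 0.031]
side lid_hinge LM 0.84 250 147 [ 0.507 -0.374  0.105]
side lid_hinge LM 0.69 252 182 [ 0.498 -0.207  0.
[... 161 characters left out ...]
 fixture LM 0.88 242 255 [0.525 0.289 0.02 ]
side clamp_handle LM 0.87 212 223 [0.611 0.277 0.123]
side bung_1_mid LM 0.66 246 243 [0.514 0.284 0.06 ]
side bung_0_mid LM 0.77 283 236 [0.398 0.204 0.035]
side bung_3_mid LM 0.45 296 261 [0.364 0.32  0.025]
side wedge_1_mid LM 0.56 279 273 [0.415 0.358 0.007]
side wedge_1_mid LM 0.50 297 225 [0.345 0.096 0.013]
side wedge_3_mid LM 0.43 253 281 [0.491 0.4   0.009]
side head_jig LM 0.57 214 315 [0.59  0.536 0.005]
side pencil LM 0.57 250 320 [0.498 0.552 0.003]
side pencil LM 0.55 253 283 [0.49  0.406 0.007]
side rule LM 0.69 252 178 [ 0.499 -0.211  0.04 ]
side rule LM 0.68 246 319 [0.506 0.553 0.007]
side rule LM 0.63 214 313 [0.589 0.532 0.008]
```

View pics/tc.png

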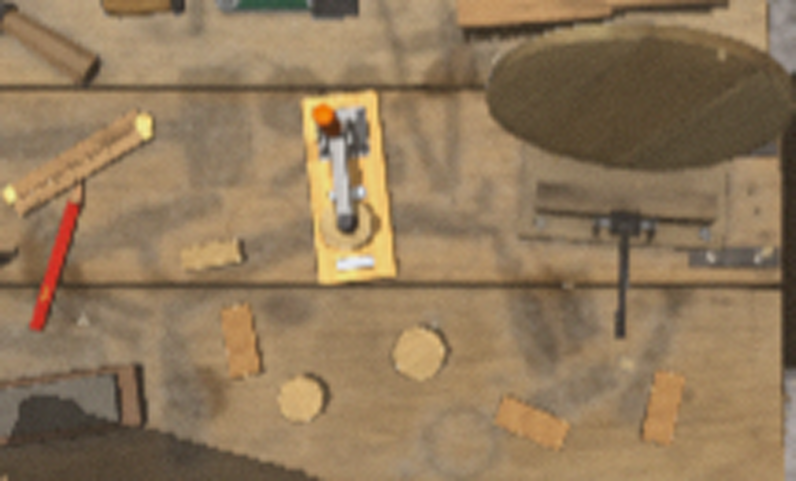

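View pics/sc.png

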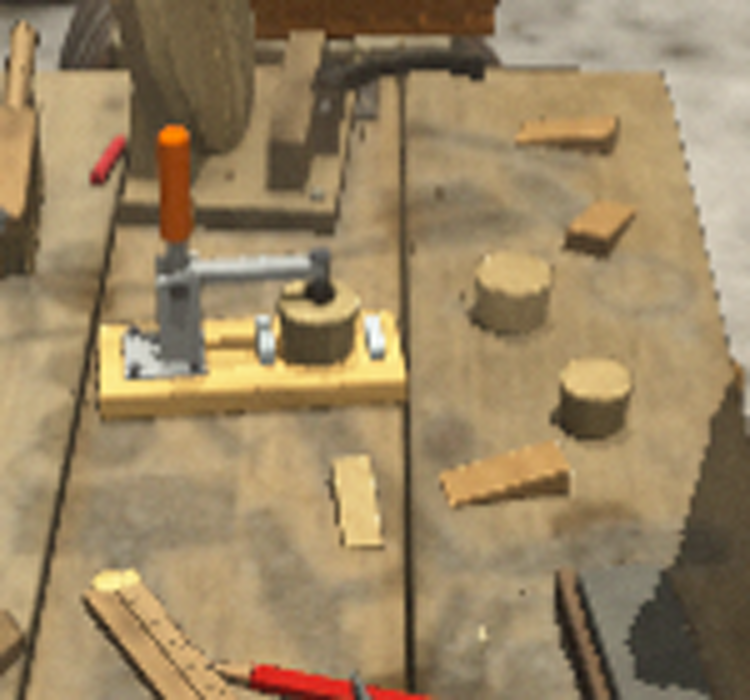

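View pics/tb.png

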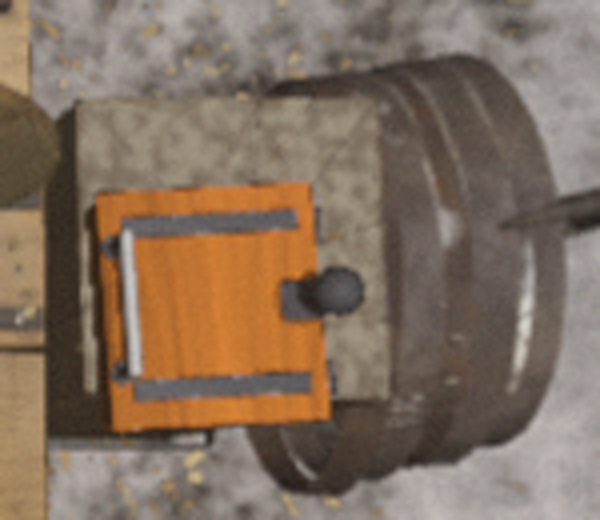

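```bash
python3 - <<'E'
from h import *
print(ctrl.sense()['time_s'])
z=np.load('/tmp/top1.npz');p,d=z['p'],z['d'];c=ctrl.calibration('top')
vv,uu=np.mgrid[:384,:512];W=unproj(c,uu,vv,d)
np.save('/tmp/Wtop.npy',W)
hsv=cv2.cvtColor(p,cv2.COLOR_RGB2HSV)
def rect(mask,name):
    n,l,s,_=cv2.connectedComponentsWithStats(mask.astype(np.uint8))
    i=1+np.argmax(s[1:,4]);m=l==i
    P=W[m]; zz=np.median(P[:,2]);Q=P[abs(P[:,2]-zz)<.02]
    r=cv2.minAreaRect((Q[:,:2]*1000).astype(np.float32))
    print(name,m.sum(),'z',np.percentile(P[:,2],[5,50,95]).round(4),'rect',np.round(r[0],1),np.round(r[1],1),round(r[2],1));return m
reg=lambda x0,y0,x1,y1:(uu>=x0)&(uu<x1)&(vv>=y0)&(vv<y1)
print(hsv[190,385],hsv[150,217],hsv[165,216])
sat=(hsv[...,1]>170)&(hsv[...,0]<20)
rect(sat&reg(345,140,425,225),'lid')
rect((W[...,2]>.012)&reg(205,138,245,205),'fixture')
for n,b in dict(bung0=(232,203,256,226),bung3=(202,217,222,237),w1=(187,199,203,224),w3=(178,182,198,196),wa=(262,225,288,243),wb=(300,218,318,242)).items():
    rect((W[...,2]>.006)&reg(*b),n)
# lid bar, box heights
for (u,v) in [(362,185),(362,192),(385,180),(415,184),(400,150),(424,200),(405,130),(412,183),(417,182)]: print(u,v,W[v,u].round(3))
# jig
m=(W[...,2]>.1)&reg(250,110,345,180);P=W[m];print('jig',P.min(0),P.max(0))
m=(W[...,2]>.03)&reg(280,168,343,215);P=W[m];print('lever',P.min(0),P.max(0))
E
```

```text
1.55
[ 14 184 208] [ 16 246 237] [ 24 118 236]
lid 2182 z [0.0813 0.0862 0.0914] rect [ 495.2 -291.4] [204.6 186.2] 2.9
fixture 1046 z [0.0139 0.0211 0.114 ] rect [559.5 262.4] [186.4  76.2] 6.7
bung0 154 z [0.0271 0.0319 0.0363] rect [396.  191.6] [46.7 46.2] 89.7
bung3 119 z [0.026  0.0308 0.0366] rect [353.5 304.7] [38.8 40.4] 0.3
w1 103 z [0.0069 0.0113 0.0188] rect [401.9 366.5] [55.6 29.7] 14.5
w3 67 z [0.0062 0.0118 0.0182] rect [494.  392.1] [22.4 49.1] 8.9
wa 105 z [0.0067 0.0108 0.0174] rect [332.3  87.9] [56.4 29.1] 68.0
wb 97 z [0.0076 0.0117 0.018 ] rect [333.7 -42.2] [30.4 45.9] 76.2
362 185 [ 0.493 -0.21   0.137]
362 192 [ 0.469 -0.208  0.145]
385 180 [ 0.516 -0.301  0.084]
415 184 [ 0.493 -0.374  0.164]
400 150 [ 0.638 -0.384 -0.005]
424 200 [ 0.454 -0.465 -0.008]
405 130 [ 0.763 -0.472 -0.207]
412 183 [ 0.496 -0.365  0.164]
417 182 [ 0.499 -0.379  0.17 ]
jig [ 0.34496369 -0.1488912   0.10003238] [0.65498689 0.12330705 1.47225657]
lever [ 0.34496369 -0.09194192  0.03196531] [0.55487043 0.08843155 1.47225657]
```

```bash
python3 - <<'E'
from h import *
W=np.load('/tmp/Wtop.npy');vv,uu=np.mgrid[:384,:512];c=ctrl.calibration('top')
reg=lambda x0,y0,x1,y1:(uu>=x0)&(uu<x1)&(vv>=y0)&(vv<y1)
m=(W[...,2]>.115)&(W[...,2]<.16)&reg(354,160,372,212);P=W[m];print('bar',len(P),P.mean(0),P.min(0),P.max(0))
# bar endpoints from crop at z=.14
for u,v in [(127,233),(136,372)]: print(rayz(c,330+u/4,110+v/4,.14).round(4))
for n,q in dict(l_tl=(97,193),tr=(309,183),bl=(113,430),br=(329,417)).items(): print(n,rayz(c,330+q[0]/4,110+q[1]/4,.088).round(4))
for q in [(303,98),(378,90),(318,283),(397,275)]: print('fx',rayz(c,130+q[0]/3.7,120+q[1]/3.7,.02).round(4))
for n,q,z in [('handle',(325,115),.172),('foot',(346,221),.07),('b1',(348,226),.056),('b0',(420,352),.034),('b3',(302,398),.032)]: print(n,rayz(c,130+q[0]/3.7,120+q[1]/3.7,z).round(4))
m=(W[...,2]>.1)&(W[...,2]<.4)&reg(255,110,345,180);P=W[m];print('jig',P.min(0),P.max(0))
m=(W[...,2]>.03)&(W[...,2]<.4)&reg(270,168,343,215);P=W[m];print('lever',P.min(0),P.max(0))
E
```

```text
bar 134 [ 0.49084819 -0.20913154  0.13983493] [ 0.43308234 -0.21837295  0.11501161] [ 0.54921788 -0.20103965  0.14780005]
[ 0.5481 -0.2098  0.14  ]
[ 0.4331 -0.2145  0.14  ]
l_tl [ 0.5909 -0.1965  0.088 ]
tr [ 0.5992 -0.3782  0.088 ]
bl [ 0.3872 -0.2057  0.088 ]
br [ 0.3983 -0.3882  0.088 ]
fx [0.6471 0.3054 0.02  ]
fx [0.655  0.2316 0.02  ]
fx [0.4645 0.2882 0.02  ]
fx [0.4723 0.2115 0.02  ]
handle [0.6003 0.2631 0.172 ]
foot [0.519  0.2557 0.07  ]
b1 [0.5159 0.2554 0.056 ]
b0 [0.3971 0.1877 0.034 ]
b3 [0.3532 0.3004 0.032 ]
jig [ 0.58142708 -0.1488912   0.10003238] [0.65498689 0.12330705 0.29436596]
lever [ 0.408843   -0.09194192  0.03004974] [0.55487043 0.08312683 0.09979656]
```

Emit:
{"op": "arm_command", "data": {"deltas": [{"dp": [11.9, -13.7, 0], "angular": [0, 0, 0.5], "grip": 0}, {"dp": [11.9, -13.7, 0], "angular": [0, 0, 0.5], "grip": 0}, {"dp": [11.9, -13.7, 0], "angular": [0, 0, 0.5], "grip": 0}, {"dp": [11.9, -13.7, 0], "angular": [0, 0, 0.5], "grip": 0}, {"dp": [11.9, -13.7, 0], "angular": [0, 0, 0.5], "grip": 0}], "newtons": 30}}

```text
time_s: 1.97
position: [0.386, 0.4418, 0.3041]
tool_rot: [2.093, 2.343, 0.001]
wrist_force: [0.3, -1.1, -0.4]
grip_width: 0.299
```

Emit:
{"op": "arm_command", "data": {"deltas": [{"dp": [6.0, -7.4, 0], "angular": [0, 0, 0], "grip": 0}, {"dp": [6.0, -7.4, 0], "angular": [0, 0, 0], "grip": 0}, {"dp": [6.0, -7.4, 0], "angular": [0, 0, 0], "grip": 0}, {"dp": [6.0, -7.4, 0], "angular": [0, 0, 0], "grip": 0}, {"dp": [6.0, -7.4, 0], "angular": [0, 0, 0], "grip": 0}]}}

```text
time_s: 2.38
position: [0.5171, 0.2798, 0.3042]
tool_rot: [2.098, 2.338, 0.001]
wrist_force: [1.2, 0.2, -0.5]
grip_width: -0.0
```

Emit:
{"op": "arm_command", "data": {"deltas": [{"dp": [0, 0, 0], "angular": [0, 0, 0], "grip": 0}, {"dp": [0, 0, 0], "angular": [0, 0, 0], "grip": 0}]}}

```text
time_s: 2.55
position: [0.5185, 0.2777, 0.3038]
tool_rot: [2.106, 2.328, -0.001]
wrist_force: [-0.7, 0.8, -0.1]
grip_width: 0.002
```

```bash
python3 - <<'E'
from h import *
st()
for n in ("side","wrist"):
    p,d=ctrl.capture(n); cv2.imwrite(f"pics/{n}2.png",p[:,:,::-1])
    if n=='wrist':
        np.savez('/tmp/w2.npz',p=p,d=d);dets(['clamp_handle','bung_1_mid','fixture'],'wrist',d)
E
```

```text
t 2.55 p [0.5185 0.2777 0.3038] z [ 0.001 -0.002 -1.   ] x [-0.1    0.995 -0.002] F [-0.7  0.8 -0.1] g 0.2 q [-0.45  0.52 -0.12  1.61  0.07  1.02  1.07]
wrist clamp_handle LM 0.22 239 213 [0.553 0.265 0.083]
wrist bung_1_mid LM 0.78 243 177 [0.518 0.265 0.061]
wrist fixture LM 0.60 240 167 [0.507 0.261 0.055]
wrist fixture LM 0.24 298 36 [0.358 0.31  0.032]
```

View pics/wrist2.png

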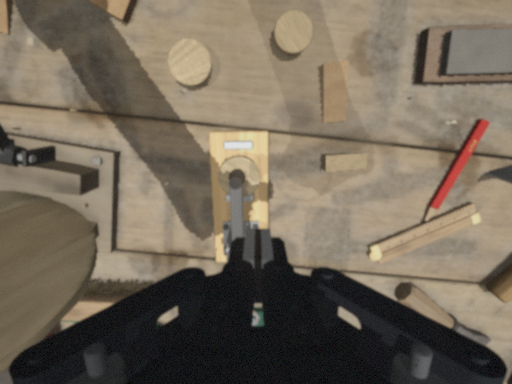

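View pics/side2.png

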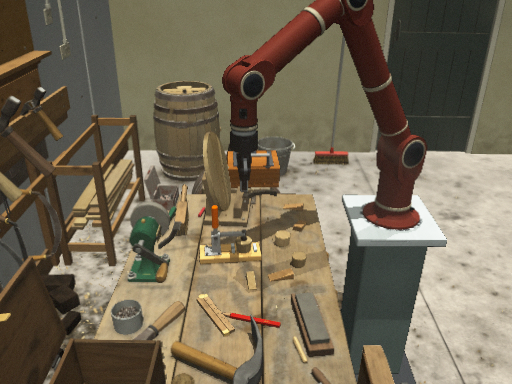

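```bash
python3 - <<'E'
from h import *
z=np.load('/tmp/w2.npz');d=z['d'];c=ctrl.calibration('wrist')
print('foot',rayz(c,237,177,.068)); print('bung ctr',rayz(c,240,172,.056))
for q in [(210,132),(268,131),(216,255),(269,200)]: print(rayz(c,*q,.02).round(4))
for q,zz in [((190,62),.034),((293,32),.032),((334,93),.01),((346,161),.01)]: print('obj',rayz(c,*q,zz).round(4))
E
```

```text
foot [0.51599617 0.26002641 0.068     ]
bung ctr [0.51247609 0.26236789 0.056     ]
[0.4737 0.2189 0.02  ]
[0.4644 0.2907 0.02  ]
[0.6437 0.2382 0.02  ]
[0.5539 0.303  0.02  ]
obj [0.3978 0.1936 0.034 ]
obj [0.3544 0.3046 0.032 ]
obj [0.41   0.3669 0.01  ]
obj [0.492  0.3985 0.01  ]
```

Emit:
{"op": "arm_command", "data": {"deltas": [{"dp": [1.0, -0.5, -3.3], "angular": [0, 0, 0], "grip": 0}, {"dp": [1.0, -0.5, -3.3], "angular": [0, 0, 0], "grip": 0}, {"dp": [1.0, -0.5, -3.3], "angular": [0, 0, 0], "grip": 0}]}}

```text
time_s: 3.05
position: [0.539, 0.2667, 0.2146]
tool_rot: [-2.097, -2.336, 0.02]
wrist_force: [-1.5, -1.7, -0.6]
grip_width: 0.001
```

Emit:
{"op": "arm_command", "data": {"deltas": [{"dp": [0.8, 0, 0], "angular": [0, 0, 0], "grip": 0}, {"dp": [1.6, 0.1, 0], "angular": [0, 0, 0], "grip": 0}, {"dp": [2.4, 0.2, -0.2], "angular": [0, 0, 0], "grip": 0}, {"dp": [3.2, 0.3, -0.4], "angular": [0, 0, 0], "grip": 0}]}}

```text
time_s: 3.38
position: [0.6207, 0.2791, 0.2132]
tool_rot: [-2.094, -2.34, -0.002]
wrist_force: [-1.5, -0.1, 0.1]
grip_width: 0.002
```

Emit:
{"op": "arm_command", "data": {"deltas": [{"dp": [0.8, 0, -0.2], "angular": [0, 0, 0], "grip": 0}, {"dp": [1.6, 0.1, -0.3], "angular": [0, 0, 0], "grip": 0}, {"dp": [2.2, 0.2, -0.3], "angular": [0, 0, 0], "grip": 0}, {"dp": [2.2, 0.2, -0.3], "angular": [0, 0, 0], "grip": 0}]}}

```text
time_s: 3.72
position: [0.6778, 0.2829, 0.2044]
tool_rot: [2.097, 2.338, 0.004]
wrist_force: [0.1, 0.0, 0.0]
grip_width: 0.007
```

```bash
python3 - <<'E'
from h import *
st()
p,d=ctrl.capture('side'); crop(p,150,120,330,280,'pics/s3.png')
E
```

```text
t 3.72 p [0.6778 0.2829 0.2044] z [ 0.003  0.001 -1.   ] x [-0.108  0.994  0.001] F [0.1 0.  0. ] g 0.6 q [-0.37  0.84 -0.11  1.25  0.09  1.05  1.19]
```

View pics/s3.png

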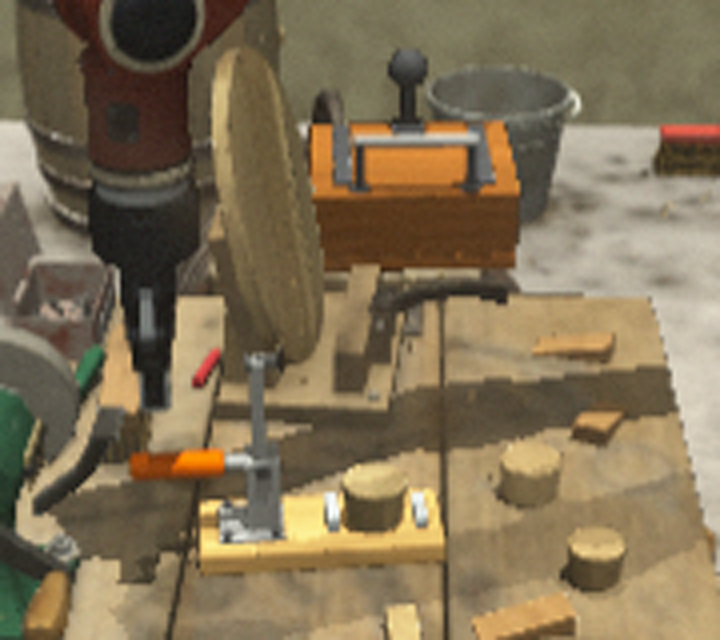

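Emit:
{"op": "arm_command", "data": {"deltas": [{"dp": [0, 0, 1.6], "angular": [0, 0, 0], "grip": 40}, {"dp": [0, 0, 3.2], "angular": [0, 0, 0], "grip": 40}, {"dp": [-1.5, -0.4, 4.6], "angular": [0, 0, 0], "grip": 40}, {"dp": [-3.0, -0.8, 5.2], "angular": [0, 0, 0], "grip": 40}, {"dp": [-4.5, -1.2, 5.6], "angular": [0, 0, -0.06], "grip": 40}]}}

```text
time_s: 4.18
position: [0.5694, 0.2549, 0.3451]
tool_rot: [2.166, 2.275, 0.009]
wrist_force: [0.4, 0.8, 0.8]
grip_width: 0.466
```

Emit:
{"op": "arm_command", "data": {"deltas": [{"dp": [-4.0, -8.0, 0.5], "angular": [0, 0, 0], "grip": 40}, {"dp": [-4.0, -8.0, 0.5], "angular": [0, 0, 0], "grip": 40}, {"dp": [-4.0, -8.0, 0.5], "angular": [0, 0, 0], "grip": 40}, {"dp": [-4.0, -8.0, 0.5], "angular": [0, 0, 0], "grip": 40}, {"dp": [-4.0, -8.0, 0.5], "angular": [0, 0, 0], "grip": 40}]}}

```text
time_s: 4.6
position: [0.4753, 0.0673, 0.3543]
tool_rot: [2.164, 2.277, 0.001]
wrist_force: [0.6, -1.2, 0.3]
grip_width: 0.467
```

Emit:
{"op": "arm_command", "data": {"deltas": [{"dp": [0, -1.66, 0], "angular": [0, 0, 0], "grip": 40}, {"dp": [0, -3.3, 0], "angular": [0, 0, 0], "grip": 40}, {"dp": [0, -5.0, 0], "angular": [0, 0, 0], "grip": 40}, {"dp": [0, -6.6, 0], "angular": [0, 0, 0], "grip": 40}, {"dp": [0.1, -8.3, 0], "angular": [0, 0, 0], "grip": 40}]}}

```text
time_s: 5.02
position: [0.4789, -0.139, 0.3544]
tool_rot: [2.164, 2.277, 0.002]
wrist_force: [1.2, 0.2, 0.3]
grip_width: 0.469
```

Emit:
{"op": "arm_command", "data": {"deltas": [{"dp": [0.6, -2.8, 0], "angular": [0, 0, 0], "grip": 40}, {"dp": [0.6, -2.8, 0], "angular": [0, 0, 0], "grip": 40}, {"dp": [0.6, -2.8, 0], "angular": [0, 0, 0], "grip": 40}, {"dp": [0.6, -2.8, 0], "angular": [0, 0, 0], "grip": 40}]}}

```text
time_s: 5.35
position: [0.4947, -0.2093, 0.3536]
tool_rot: [-2.17, -2.272, -0.0]
wrist_force: [-0.1, 0.6, -0.6]
grip_width: 0.469
```

```bash
python3 - <<'E'
from h import *
st()
p,d=ctrl.capture('wrist'); cv2.imwrite('pics/w4.png',p[:,:,::-1]);np.savez('/tmp/w4.npz',p=p,d=d,E=ctrl.calibration('wrist')['extrinsics'])
p,d=ctrl.capture('top');crop(p,250,100,450,230,'pics/t4.png')
E
```

```text
t 5.35 p [ 0.4947 -0.2093  0.3536] z [-0.  0. -1.] x [-0.046  0.999  0.   ] F [-0.1  0.6 -0.6] g 40.0 q [ 0.35  0.39  0.01  1.68 -0.01  1.07  1.98]
```

View pics/w4.png

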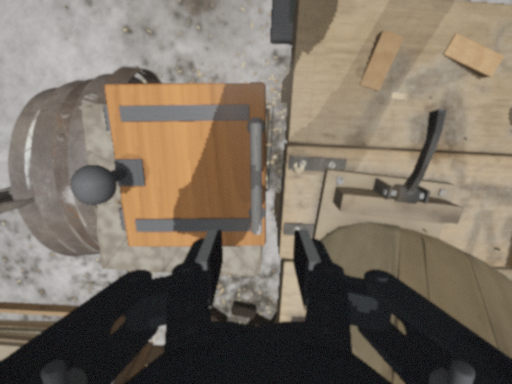

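View pics/t4.png

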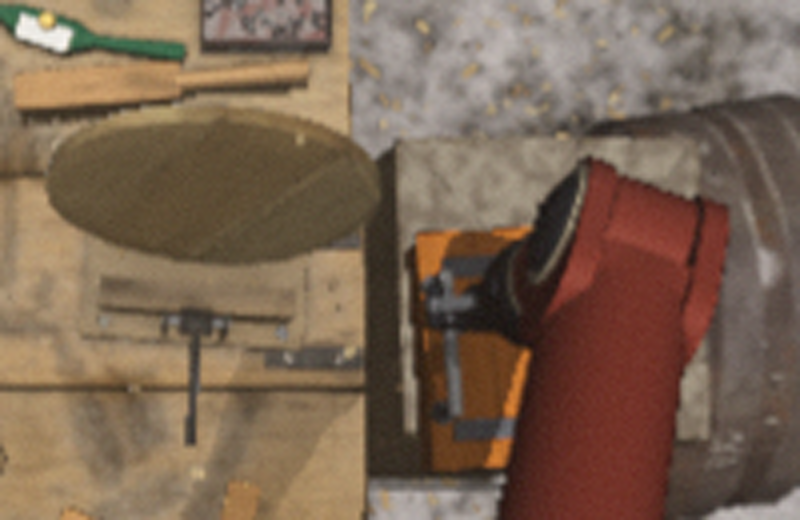

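```bash
python3 - <<'E'
from h import *
c=ctrl.calibration('wrist')
for q in [(257,119),(257,232),(257,177)]: print(rayz(c,*q,.138).round(4))
for q in [(107,84),(265,83),(129,246),(264,245)]: print(rayz(c,*q,.088).round(4))
E
```

```text
[ 0.4305 -0.2105  0.138 ]
[ 0.5523 -0.2044  0.138 ]
[ 0.4895 -0.2075  0.138 ]
[ 0.4014 -0.3826  0.088 ]
[ 0.3917 -0.2034  0.088 ]
[ 0.6039 -0.3733  0.088 ]
[ 0.5931 -0.193   0.088 ]
```

Emit:
{"op": "arm_command", "data": {"deltas": [{"dp": [0, 0, -1.6], "angular": [0, 0, 0], "grip": 40}, {"dp": [0, 0, -3.2], "angular": [0, 0, 0], "grip": 40}, {"dp": [0, 0, -4.8], "angular": [0, 0, 0], "grip": 40}, {"dp": [0, 0, -6.4], "angular": [0, 0, 0], "grip": 40}, {"dp": [0, 0, -6.4], "angular": [0, 0, 0], "grip": 40}]}}

```text
time_s: 5.87
position: [0.4915, -0.2043, 0.1868]
tool_rot: [-2.151, -2.268, 0.008]
wrist_force: [-1.8, 2.4, -0.2]
grip_width: 0.468
```

Emit:
{"op": "arm_command", "data": {"deltas": [{"dp": [0, 0, 0], "angular": [0, 0, 0], "grip": 0}, {"dp": [0, 0, 0], "angular": [0, 0, 0], "grip": 0}, {"dp": [0, 0, 0], "angular": [0, 0, 0], "grip": 0}, {"dp": [0, 0, 0], "angular": [0, 0, 0], "grip": 0}], "newtons": 25}}

```text
time_s: 6.2
position: [0.4969, -0.2109, 0.196]
tool_rot: [2.163, 2.268, 0.001]
wrist_force: [0.9, -4.5, -3.2]
grip_width: 0.127
```

```bash
python3 - <<'E'
from h import *
st()
# arc deltas from theta=0: bar rel hinge (along -xbox 178, z 60)
for th in [0.15,.3,.45,.6,.75,.9,1.05,1.2,1.35]:
    a=np.pi-np.arctan2(60,178)-th; r=np.hypot(60,178)
    dx=r*np.cos(a)+178; dz=r*np.sin(a)-60
    print(th,np.round(np.array([dx*.049,-dx*.9988,dz])/25,2))
E
```

```text
t 6.2 p [ 0.4969 -0.2109  0.196 ] z [ 0.006 -0.005 -1.   ] x [-0.048  0.999 -0.005] F [ 0.9 -4.5 -3.2] g 10.9 q [ 0.36  0.58  0.01  1.87 -0.    0.68  1.98]
0.15 [ 0.02 -0.44  1.04]
0.3 [ 0.05 -1.03  2.  ]
0.45 [ 0.09 -1.75  2.86]
0.6 [ 0.13 -2.6   3.6 ]
0.75 [ 0.17 -3.54  4.21]
0.9 [ 0.22 -4.57  4.67]
1.05 [ 0.28 -5.65  4.97]
1.2 [ 0.33 -6.77  5.11]
1.35 [ 0.39 -7.89  5.07]
```

Emit:
{"op": "arm_command", "data": {"deltas": [{"dp": [0.02, -0.44, 1.04], "angular": [0, 0, 0], "grip": 0}, {"dp": [0.05, -1.03, 2.0], "angular": [0, 0, 0], "grip": 0}, {"dp": [0.09, -1.75, 2.86], "angular": [0, 0, 0], "grip": 0}, {"dp": [0.13, -2.6, 3.6], "angular": [0, 0, 0], "grip": 0}]}}

```text
time_s: 6.53
position: [0.5001, -0.2732, 0.2866]
tool_rot: [2.162, 2.274, 0.006]
wrist_force: [3.1, -0.0, -7.1]
grip_width: 0.127
```

Emit:
{"op": "arm_command", "data": {"deltas": [{"dp": [0.04, -0.94, 0.61], "angular": [0, 0, 0], "grip": 0}, {"dp": [0.09, -1.97, 1.07], "angular": [0, 0, 0], "grip": 0}, {"dp": [0.15, -3.05, 1.37], "angular": [0, 0, 0], "grip": 0}, {"dp": [0.2, -4.17, 1.51], "angular": [0, 0, 0], "grip": 0}, {"dp": [0.26, -5.29, 1.47], "angular": [0, 0, 0], "grip": 0}]}}

```text
time_s: 6.95
position: [0.507, -0.4059, 0.3251]
tool_rot: [2.16, 2.272, 0.007]
wrist_force: [2.2, -0.1, 0.8]
grip_width: 0.127
```

Emit:
{"op": "arm_command", "data": {"deltas": [{"dp": [0, 0, 0], "angular": [0, 0, 0], "grip": 0}, {"dp": [0, 0, 0], "angular": [0, 0, 0], "grip": 20}, {"dp": [0, 0, 0.5], "angular": [0, 0, 0], "grip": 45}, {"dp": [0, 0, 2], "angular": [0, 0, 0], "grip": 45}, {"dp": [0, 0, 3.6], "angular": [0, 0, 0], "grip": 45}]}}

```text
time_s: 7.37
position: [0.5047, -0.4037, 0.4098]
tool_rot: [-2.16, -2.272, -0.001]
wrist_force: [0.2, -0.9, 0.5]
grip_width: 0.527
```

```bash
python3 - <<'E'
from h import *
st()
p,d=ctrl.capture('side'); crop(p,180,60,330,210,'pics/s5.png')
E
```

```text
t 7.37 p [ 0.5047 -0.4037  0.4098] z [-0.004  0.005 -1.   ] x [-0.05   0.999  0.005] F [ 0.2 -0.9  0.5] g 45.0 q [ 0.63  0.54  0.02  1.25 -0.01  1.35  2.27]
```

View pics/s5.png

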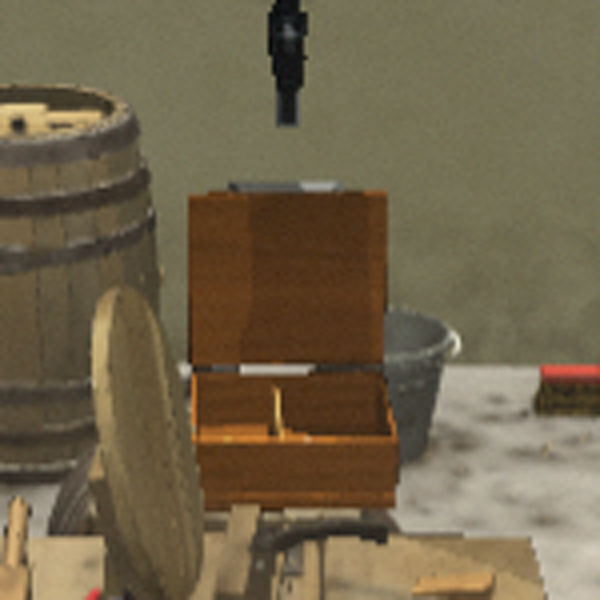

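Emit:
{"op": "arm_command", "data": {"deltas": [{"dp": [-0.3, 1.6, 0], "angular": [0, 0, 0.06], "grip": 75}, {"dp": [-0.7, 3.2, 0], "angular": [0, 0, 0.06], "grip": 75}, {"dp": [-1.0, 4.8, -0.5], "angular": [0, 0, 0.06], "grip": 75}, {"dp": [-1.3, 6.4, -1], "angular": [0, 0, 0.06], "grip": 75}, {"dp": [-1.6, 8.0, -1.5], "angular": [0, 0, 0.06], "grip": 75}]}}

```text
time_s: 7.83
position: [0.4646, -0.2053, 0.3742]
tool_rot: [2.095, 2.339, 0.003]
wrist_force: [0.3, 0.6, 0.2]
grip_width: 0.88
```

Emit:
{"op": "arm_command", "data": {"deltas": [{"dp": [0, 1.6, 0], "angular": [0, 0, 0], "grip": 75}, {"dp": [0, 3.2, 0], "angular": [0, 0, 0], "grip": 75}, {"dp": [0, 4.8, -0.2], "angular": [0, 0, 0], "grip": 75}, {"dp": [0, 6.4, -0.4], "angular": [0, 0, 0], "grip": 75}, {"dp": [0, 8.0, -0.5], "angular": [0, 0, 0], "grip": 75}]}}

```text
time_s: 8.25
position: [0.4641, -0.0057, 0.3615]
tool_rot: [2.096, 2.34, 0.001]
wrist_force: [1.0, -0.0, -0.1]
grip_width: 0.88
```

Emit:
{"op": "arm_command", "data": {"deltas": [{"dp": [0, 1.6, 0], "angular": [0, 0, 0], "grip": 75}, {"dp": [0, 3.2, 0], "angular": [0, 0, 0], "grip": 75}, {"dp": [0, 4.8, -0.2], "angular": [0, 0, 0], "grip": 75}, {"dp": [0.2, 6.4, -0.5], "angular": [0, 0, 0], "grip": 75}, {"dp": [0.4, 8.0, -1], "angular": [0, 0, 0], "grip": 75}]}}

```text
time_s: 8.67
position: [0.4745, 0.1938, 0.338]
tool_rot: [2.095, 2.34, 0.006]
wrist_force: [0.8, -1.1, 0.5]
grip_width: 0.877
```

```bash
python3 - <<'E'
from h import *
st()
p,d=ctrl.capture('wrist'); cv2.imwrite('pics/w6.png',p[:,:,::-1]);dets(['bung_1_mid','fixture'],'wrist',d)
p,d=ctrl.capture('top');crop(p,330,110,480,240,'pics/t6.png'); np.savez('/tmp/t6.npz',p=p,d=d)
print(ctrl.sense()['time_s'])
E
```

```text
t 8.67 p [0.4745 0.1938 0.338 ] z [ 0.004  0.002 -1.   ] x [-0.11   0.994  0.002] F [ 0.8 -1.1  0.5] g 74.9 q [-0.29  0.37 -0.2   1.76  0.08  1.01  1.16]
wrist bung_1_mid LM 0.76 303 201 [0.507 0.272 0.052]
wrist fixture LM 0.88 295 196 [0.501 0.26  0.052]
8.8667
```

View pics/w6.png

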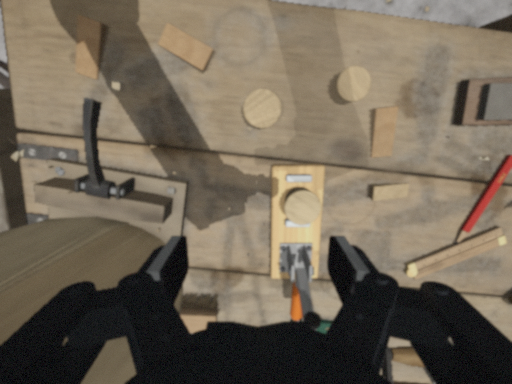

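View pics/t6.png

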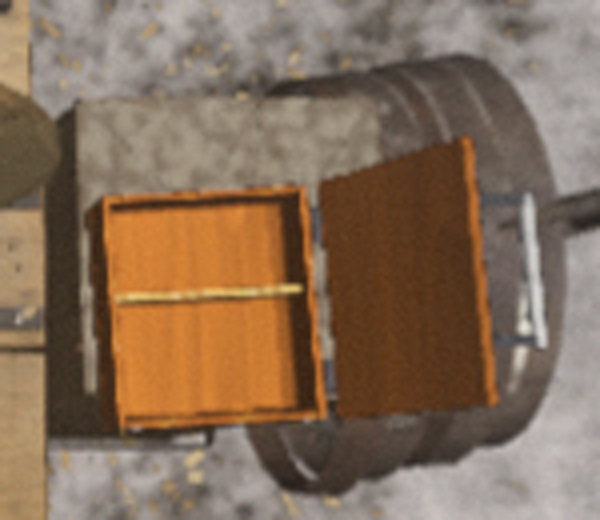

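```bash
python3 - <<'E'
from h import *
c=ctrl.calibration('wrist')
print('b1',rayz(c,302,206,.056).round(4),'edges',rayz(c,283,206,.056).round(4),rayz(c,321,206,.056).round(4))
for q in [(272,165),(324,167),(272,278),(320,278)]: print(rayz(c,*q,.02).round(4))
c=ctrl.calibration('top');t=lambda u,v,z:rayz(c,330+u/4,110+v/4,z).round(4)
print('rim out',t(103,197,.078),t(303,186,.078),t(122,430,.078),t(327,417,.078))
print('div',t(117,300,.063),t(302,288,.063))
print('bar',t(528,195,.233),t(542,345,.233))
E
```

```text
b1 [0.5154 0.2562 0.056 ] edges [0.5182 0.231  0.056 ] [0.5125 0.2814 0.056 ]
[0.4714 0.2121 0.02  ]
[0.4659 0.2854 0.02  ]
[0.6519 0.2352 0.02  ]
[0.6434 0.3113 0.02  ]
rim out [ 0.5891 -0.2036  0.078 ] [ 0.5984 -0.3763  0.078 ] [ 0.3875 -0.2155  0.078 ] [ 0.3987 -0.39    0.078 ]
div [ 0.5009 -0.217   0.063 ] [ 0.5113 -0.3775  0.063 ]
bar [ 0.5629 -0.4957  0.233 ] [ 0.4475 -0.5009  0.233 ]
```

```bash
python3 - <<'E'
from h import *
print(ctrl.finger_overhang, [a for a in dir(ctrl) if a[0]!='_'])
E
```

```text
0.0726 ['PlanningError', 'calibration', 'capture', 'cut_out', 'finger_overhang', 'finish_job', 'landmark_of', 'sense']
```

Emit:
{"op": "arm_command", "data": {"deltas": [{"dp": [0.8, 1.2, -0.5], "angular": [0, 0, 0], "grip": 75}, {"dp": [1.64, 2.5, -1.2], "angular": [0, 0, 0], "grip": 75}, {"dp": [1.64, 2.5, -2.8], "angular": [0, 0, 0], "grip": 75}, {"dp": [1.64, 2.5, -4.2], "angular": [0, 0, 0], "grip": 75}, {"dp": [1.64, 2.5, -5.6], "angular": [0, 0, 0], "grip": 75}]}}

```text
time_s: 9.28
position: [0.517, 0.2519, 0.1956]
tool_rot: [2.099, 2.336, 0.001]
wrist_force: [0.8, 0.2, -0.1]
grip_width: 0.876
```

```bash
python3 - <<'E'
from h import *
s=st()
p,d=ctrl.capture('wrist'); cv2.imwrite('pics/w7.png',p[:,:,::-1])
c=ctrl.calibration('wrist'); print(proj(c,[.5155,.2562,.056]), proj(c,s['position']+[0,0,-.054]))
E
```

```text
t 9.28 p [0.517  0.2519 0.1956] z [ 0.002 -0.    -1.   ] x [-0.106  0.994 -0.001] F [ 0.8  0.2 -0.1] g 74.8 q [-0.38  0.63 -0.17  1.77  0.15  0.76  1.05]
[267.67018079 213.87881965] [263.59153393 276.83116588]
```

View pics/w7.png

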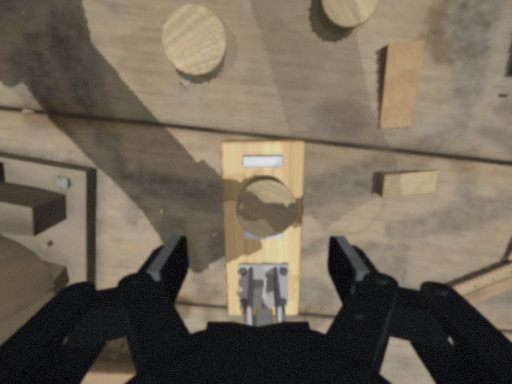

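```bash
python3 - <<'E'
from h import *
c=ctrl.calibration('wrist');print(rayz(c,266.5,207,.056))
E
```

```text
[0.5100289  0.25465872 0.056     ]
```

Emit:
{"op": "arm_command", "data": {"deltas": [{"dp": [-0.15, 0.1, -1.5], "angular": [0, 0, 0], "grip": 75}, {"dp": [-0.15, 0.1, -3.0], "angular": [0, 0, 0], "grip": 75}, {"dp": [-0.15, 0.1, -3.8], "angular": [0, 0, 0], "grip": 75}, {"dp": [-0.15, 0.1, -3.8], "angular": [0, 0, 0], "grip": 75}]}}

```text
time_s: 9.67
position: [0.5112, 0.253, 0.0984]
tool_rot: [-2.099, -2.335, 0.013]
wrist_force: [-0.4, -0.5, -0.3]
grip_width: 0.88
```

Emit:
{"op": "arm_command", "data": {"deltas": [{"dp": [0, 0, 0], "angular": [0, 0, 0], "grip": 20}, {"dp": [0, 0, 0], "angular": [0, 0, 0], "grip": 20}, {"dp": [0, 0, 0], "angular": [0, 0, 0], "grip": 20}, {"dp": [0, 0, 0], "angular": [0, 0, 0], "grip": 20}, {"dp": [0, 0, 0], "angular": [0, 0, 0], "grip": 20}], "newtons": 50}}

```text
time_s: 10.08
position: [0.5146, 0.2559, 0.104]
tool_rot: [2.097, 2.336, 0.007]
wrist_force: [-1.5, -1.1, 7.6]
grip_width: 0.55
```

Emit:
{"op": "arm_command", "data": {"deltas": [{"dp": [0, 0, 1.2], "angular": [0, 0, 0], "grip": 20}, {"dp": [0, 0, 2.6], "angular": [0, 0, 0], "grip": 20}, {"dp": [-0.4, -0.5, 4.1], "angular": [0, 0, -0.12], "grip": 20}, {"dp": [-0.9, -1.5, 5.4], "angular": [0, 0, -0.24], "grip": 20}, {"dp": [-1.4, -2.8, 6.4], "angular": [0, 0, -0.36], "grip": 20}]}}

```text
time_s: 10.5
position: [0.479, 0.1897, 0.2639]
tool_rot: [-2.484, -1.923, -0.013]
wrist_force: [1.8, 0.3, -0.1]
grip_width: 0.554
```

Emit:
{"op": "arm_command", "data": {"deltas": [{"dp": [-0.4, -1.6, 0.4], "angular": [0, 0, -0.12], "grip": 20}, {"dp": [-0.8, -3.2, 0.8], "angular": [0, 0, -0.24], "grip": 20}, {"dp": [-1.0, -4.8, 1.2], "angular": [0, 0, -0.36], "grip": 20}, {"dp": [-1.0, -6.4, 1.2], "angular": [0, 0, -0.48], "grip": 20}, {"dp": [-1.0, -8.0, 1.2], "angular": [0, 0, -0.6], "grip": 20}]}}

```text
time_s: 10.92
position: [0.4533, -0.0144, 0.2921]
tool_rot: [2.943, 1.097, 0.008]
wrist_force: [0.5, -0.7, -0.4]
grip_width: 0.549
```

Emit:
{"op": "arm_command", "data": {"deltas": [{"dp": [0, -1.6, 0], "angular": [0, 0, -0.12], "grip": 20}, {"dp": [0, -3.2, 0], "angular": [0, 0, -0.24], "grip": 20}, {"dp": [0, -4.8, 0], "angular": [0, 0, -0.36], "grip": 20}, {"dp": [0, -6.4, 0], "angular": [0, 0, -0.48], "grip": 20}, {"dp": [0, -8.0, 0], "angular": [0, 0, -0.6], "grip": 20}]}}

```text
time_s: 11.33
position: [0.4534, -0.2143, 0.2913]
tool_rot: [3.136, 0.178, 0.006]
wrist_force: [1.9, 0.8, 0.5]
grip_width: 0.545
```

Emit:
{"op": "arm_command", "data": {"deltas": [{"dp": [0, -1.6, 0], "angular": [0, 0, -0.06], "grip": 20}, {"dp": [0, -3.2, 0], "angular": [0, 0, -0.06], "grip": 20}, {"dp": [0, -4.5, -0.5], "angular": [0, 0, -0.06], "grip": 20}, {"dp": [0, -5.5, -1.5], "angular": [0, 0, -0.06], "grip": 20}, {"dp": [0, -5.5, -2.5], "angular": [0, 0, -0.06], "grip": 20}]}}

```text
time_s: 11.75
position: [0.4524, -0.3579, 0.2291]
tool_rot: [3.131, 0.079, 0.008]
wrist_force: [-0.3, -1.3, -0.4]
grip_width: 0.551
```

```bash
python3 - <<'E'
from h import *
s=st()
p,d=ctrl.capture('wrist'); cv2.imwrite('pics/w8.png',p[:,:,::-1]);np.savez('/tmp/w8.npz',p=p,d=d)
p,d=ctrl.capture('side'); crop(p,180,60,330,210,'pics/s8.png')
E
```

```text
t 11.75 p [ 0.4524 -0.3579  0.2291] z [ 0.005 -0.01  -1.   ] x [0.999 0.051 0.005] F [-0.3 -1.3 -0.4] g 47.1 q [ 0.44  0.59  0.3   1.75 -0.22  0.82  0.89]
```

View pics/w8.png

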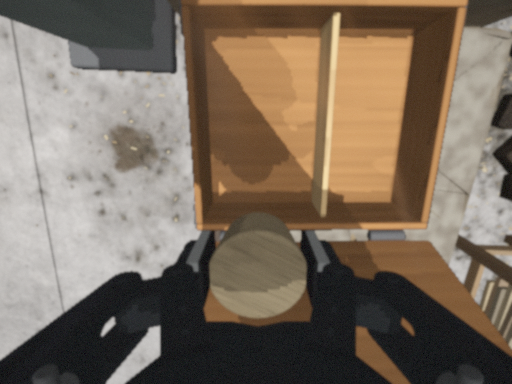

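View pics/s8.png

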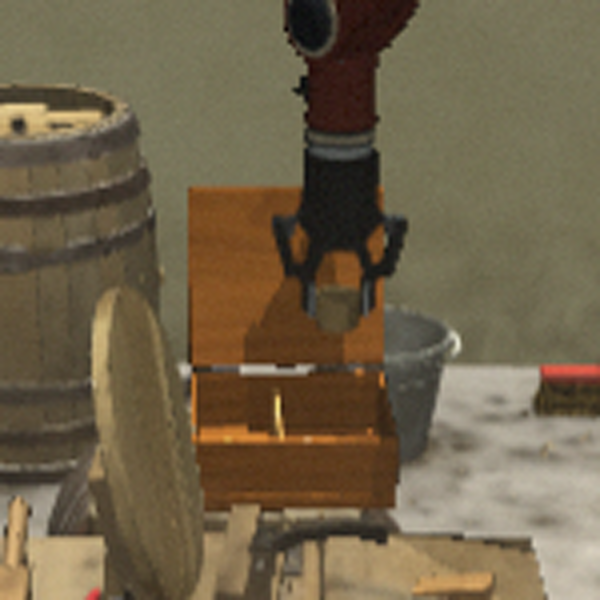

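```bash
python3 - <<'E'
from h import *
c=ctrl.calibration('wrist')
for q in [(198,228),(431,228),(464,8),(186,8)]: print(rayz(c,*q,.078).round(4))
print('div',rayz(c,320,214,.063).round(4),rayz(c,335,14,.063).round(4))
E=c['extrinsics'];print('cam',-E[:3,:3].T@E[:3,3])
E
```

```text
[ 0.402  -0.3745  0.078 ]
[ 0.5984 -0.3633  0.078 ]
[ 0.585  -0.2005  0.078 ]
[ 0.394  -0.2119  0.078 ]
div [ 0.5069 -0.3614  0.063 ] [ 0.4999 -0.2051  0.063 ]
cam [ 0.44809614 -0.27953818  0.29371761]
```

Emit:
{"op": "arm_command", "data": {"deltas": [{"dp": [0.04, 0.4, -0.5], "angular": [0, 0, 0], "grip": 20}, {"dp": [0.04, 0.4, -1.0], "angular": [0, 0, 0], "grip": 20}, {"dp": [0.04, 0.4, -1.0], "angular": [0, 0, 0], "grip": 20}]}}

```text
time_s: 12.1
position: [0.4552, -0.3374, 0.2021]
tool_rot: [-3.137, -0.098, 0.001]
wrist_force: [-0.4, -0.3, -0.1]
grip_width: 0.548
```

Emit:
{"op": "arm_command", "data": {"deltas": [{"dp": [0, -0.2, -1.2], "angular": [0, 0, 0], "grip": 20}, {"dp": [0, -0.2, -2.4], "angular": [0, 0, 0], "grip": 20}, {"dp": [0, -0.2, -3.3], "angular": [0, 0, 0], "grip": 20}, {"dp": [0, -0.2, -3.7], "angular": [0, 0, 0], "grip": 20}, {"dp": [0, -0.2, -3.7], "angular": [0, 0, 0], "grip": 20}]}}

```text
time_s: 12.52
position: [0.4547, -0.344, 0.109]
tool_rot: [-3.138, -0.094, 0.002]
wrist_force: [-0.1, 0.3, -0.3]
grip_width: 0.545
```

Release and lift.

Emit:
{"op": "arm_command", "data": {"deltas": [{"dp": [0, 0, -0.1], "angular": [0, 0, 0], "grip": 58}, {"dp": [0, 0, -0.1], "angular": [0, 0, 0], "grip": 58}, {"dp": [0, 0, 0.4], "angular": [0, 0, 0], "grip": 60}, {"dp": [0, 0, 1.8], "angular": [0, 0, 0], "grip": 60}, {"dp": [0, 0, 3.4], "angular": [0, 0, 0], "grip": 60}]}}

```text
time_s: 12.93
position: [0.4541, -0.3444, 0.1954]
tool_rot: [-3.138, -0.093, 0.003]
wrist_force: [-0.3, -0.3, -0.4]
grip_width: 0.704
```

Emit:
{"op": "arm_command", "data": {"deltas": [{"dp": [0, 1.5, 1], "angular": [0, 0, 0], "grip": 75}, {"dp": [0, 3.1, 2], "angular": [0, 0, 0], "grip": 75}, {"dp": [0, 4.7, 3], "angular": [0, 0, 0], "grip": 75}, {"dp": [0, 6.3, 3.5], "angular": [0, 0, 0], "grip": 75}, {"dp": [0, 7.9, 3.5], "angular": [0, 0, 0], "grip": 75}]}}

```text
time_s: 13.35
position: [0.4559, -0.1593, 0.2855]
tool_rot: [3.137, 0.09, 0.015]
wrist_force: [1.0, 0.9, -0.4]
grip_width: 0.879
```

```bash
python3 - <<'E'
from h import *
s=st()
p,d=ctrl.capture('top'); crop(p,130,120,345,250,'pics/t9.png',3.7); crop(p,330,110,480,240,'pics/tb9.png')
E
```

```text
t 13.35 p [ 0.4559 -0.1593  0.2855] z [ 0.01  -0.003 -1.   ] x [0.998 0.057 0.009] F [ 1.   0.9 -0.4] g 75.0 q [ 0.05  0.39  0.34  1.93 -0.17  0.84  0.53]
```

View pics/t9.png

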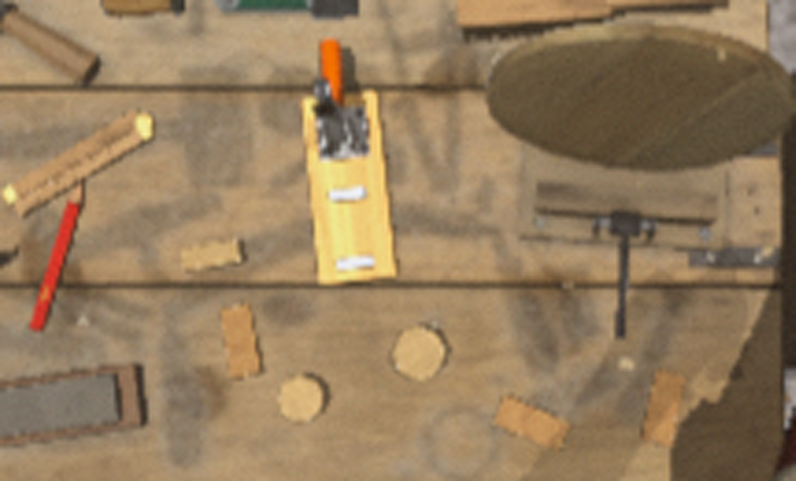

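View pics/tb9.png

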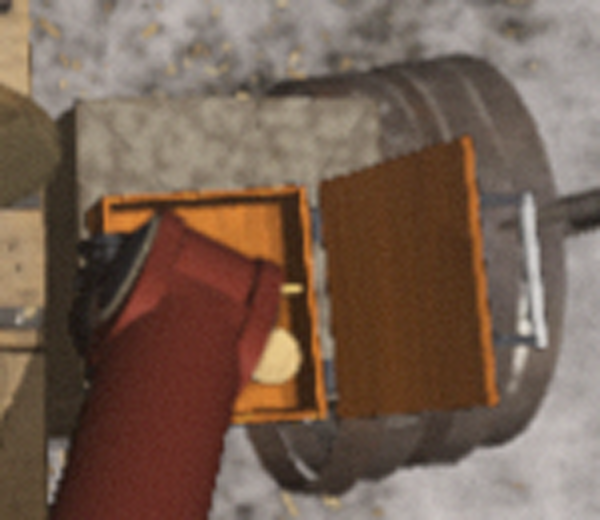

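Emit:
{"op": "arm_command", "data": {"deltas": [{"dp": [0, 1.6, 0], "angular": [0, 0, 0], "grip": 75}, {"dp": [0, 3.2, 0], "angular": [0, 0, 0], "grip": 75}, {"dp": [-0.2, 4.8, 0], "angular": [0, 0, 0], "grip": 75}, {"dp": [-0.4, 6.4, 0], "angular": [0, 0, 0], "grip": 75}, {"dp": [-0.8, 8.0, 0], "angular": [0, 0, 0], "grip": 75}]}}

```text
time_s: 13.82
position: [0.4354, 0.0423, 0.2826]
tool_rot: [-3.139, -0.092, -0.007]
wrist_force: [0.6, 1.0, 0.7]
grip_width: 0.878
```

Emit:
{"op": "arm_command", "data": {"deltas": [{"dp": [-0.4, 1.6, 0], "angular": [0, 0, 0], "grip": 75}, {"dp": [-0.8, 3.2, -0.2], "angular": [0, 0, 0], "grip": 75}, {"dp": [-1.2, 4.8, -0.5], "angular": [0, 0, 0], "grip": 75}, {"dp": [-1.5, 6.0, -1.0], "angular": [0, 0, 0], "grip": 75}, {"dp": [-1.5, 6.0, -2.0], "angular": [0, 0, 0], "grip": 75}]}}

```text
time_s: 14.23
position: [0.397, 0.1992, 0.2335]
tool_rot: [-3.13, -0.113, -0.012]
wrist_force: [0.8, 0.3, 0.1]
grip_width: 0.879
```

```bash
python3 - <<'E'
from h import *
s=st()
p,d=ctrl.capture('wrist'); cv2.imwrite('pics/w10.png',p[:,:,::-1]);dets(['bung_0_mid','bung_3_mid','wedge_1_mid','wedge_3_mid'],'wrist',d)
E
```

```text
t 14.23 p [0.397  0.1992 0.2335] z [ 0.007  0.009 -1.   ] x [0.997 0.072 0.008] F [0.8 0.3 0.1] g 75.1 q [-0.69  0.41  0.24  2.09 -0.17  0.65 -0.26]
wrist bung_0_mid LM 0.68 258 192 [0.395 0.188 0.028]
wrist bung_3_mid LM 0.74 222 76 [0.355 0.295 0.024]
wrist wedge_1_mid LM 0.82 283 9 [0.407 0.359 0.004]
wrist wedge_1_mid LM 0.68 195 274 [0.327 0.074 0.006]
```

View pics/w10.png

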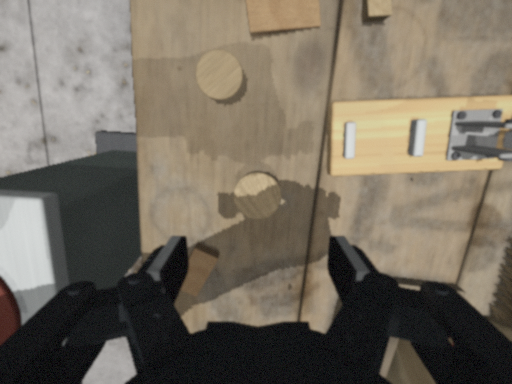

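```bash
python3 - <<'E'
from h import *
c=ctrl.calibration('wrist');print(st()['time_s'],rayz(c,258,191,.034),rayz(c,219,73,.032))
E
```

```text
t 14.48 p [0.3982 0.1894 0.2323] z [ 0.002  0.    -1.   ] x [0.998 0.056 0.002] F [ 0.5 -0.5  0.4] g 74.7 q [-0.68  0.41  0.25  2.1  -0.16  0.65 -0.26]
14.4833 [0.3994819  0.18450697 0.034     ] [0.35820194 0.29241584 0.032     ]
```

Emit:
{"op": "arm_command", "data": {"deltas": [{"dp": [0, 0.05, -1.6], "angular": [0, 0, 0], "grip": 75}, {"dp": [0, 0.05, -3.2], "angular": [0, 0, 0], "grip": 75}, {"dp": [0, 0.05, -4.7], "angular": [0, 0, 0], "grip": 75}, {"dp": [0, 0.05, -5.8], "angular": [0, 0, 0], "grip": 75}, {"dp": [0, 0.05, -6.1], "angular": [0, 0, 0], "grip": 75}]}}

```text
time_s: 14.9
position: [0.3974, 0.1901, 0.0764]
tool_rot: [3.138, 0.087, -0.005]
wrist_force: [-0.9, -2.0, 0.9]
grip_width: 0.876
```

Emit:
{"op": "arm_command", "data": {"deltas": [{"dp": [0, 0, 0], "angular": [0, 0, 0], "grip": 20}, {"dp": [0, 0, 0], "angular": [0, 0, 0], "grip": 20}, {"dp": [0, 0, 0], "angular": [0, 0, 0], "grip": 20}, {"dp": [0, 0, 0], "angular": [0, 0, 0], "grip": 20}, {"dp": [0, 0, 0], "angular": [0, 0, 0], "grip": 20}], "newtons": 50}}

```text
time_s: 15.32
position: [0.3985, 0.1921, 0.0804]
tool_rot: [-3.139, -0.092, -0.007]
wrist_force: [0.1, -1.2, 8.3]
grip_width: 0.533
```

Emit:
{"op": "arm_command", "data": {"deltas": [{"dp": [0, 0, 1.2], "angular": [0, 0, 0], "grip": 20}, {"dp": [0, 0, 2.8], "angular": [0, 0, 0], "grip": 20}, {"dp": [0.3, -0.8, 4.2], "angular": [0, 0, 0], "grip": 20}, {"dp": [0.6, -2.0, 5.4], "angular": [0, 0, 0], "grip": 20}, {"dp": [0.9, -3.3, 6.4], "angular": [0, 0, 0], "grip": 20}]}}

```text
time_s: 15.73
position: [0.4198, 0.111, 0.2408]
tool_rot: [-3.138, -0.1, -0.007]
wrist_force: [1.2, -0.6, -0.6]
grip_width: 0.535
```

Emit:
{"op": "arm_command", "data": {"deltas": [{"dp": [0.3, -1.5, 0.5], "angular": [0, 0, 0], "grip": 20}, {"dp": [0.6, -3.1, 1.0], "angular": [0, 0, 0], "grip": 20}, {"dp": [0.9, -4.7, 1.2], "angular": [0, 0, 0], "grip": 20}, {"dp": [1.1, -6.3, 1.2], "angular": [0, 0, 0], "grip": 20}, {"dp": [1.2, -7.9, 1.2], "angular": [0, 0, 0], "grip": 20}]}}

```text
time_s: 16.15
position: [0.4498, -0.0889, 0.2694]
tool_rot: [3.14, 0.094, 0.007]
wrist_force: [1.2, -0.1, -0.5]
grip_width: 0.537
```

Emit:
{"op": "arm_command", "data": {"deltas": [{"dp": [0, -1.6, 0], "angular": [0, 0, 0], "grip": 20}, {"dp": [0, -3.2, 0], "angular": [0, 0, 0], "grip": 20}, {"dp": [0, -4.6, 0], "angular": [0, 0, 0], "grip": 20}, {"dp": [0, -6.0, 0], "angular": [0, 0, 0], "grip": 20}, {"dp": [0, -6.1, 0], "angular": [0, 0, 0], "grip": 20}]}}

```text
time_s: 16.57
position: [0.4476, -0.2477, 0.2692]
tool_rot: [3.133, 0.075, 0.004]
wrist_force: [-0.4, -0.4, -1.0]
grip_width: 0.54
```

Emit:
{"op": "arm_command", "data": {"deltas": [{"dp": [0, 0, -1.5], "angular": [0, 0, 0], "grip": 20}, {"dp": [0, 0, -3.0], "angular": [0, 0, 0], "grip": 20}, {"dp": [0, 0, -3.0], "angular": [0, 0, 0], "grip": 20}]}}

```text
time_s: 16.82
position: [0.4462, -0.2372, 0.188]
tool_rot: [-3.134, -0.093, 0.017]
wrist_force: [-1.2, 0.8, 0.0]
grip_width: 0.539
```

```bash
python3 - <<'E'
from h import *
s=st()
p,d=ctrl.capture('wrist'); cv2.imwrite('pics/w11.png',p[:,:,::-1])
p,d=ctrl.capture('side'); crop(p,200,120,290,200,'pics/s11.png',6)
E
```

```text
t 16.82 p [ 0.4462 -0.2372  0.188 ] z [-0.011  0.006 -1.   ] x [ 0.998  0.059 -0.01 ] F [-1.2  0.8  0. ] g 46.0 q [ 0.28  0.57  0.25  1.97 -0.23  0.65  0.73]
```

View pics/w11.png

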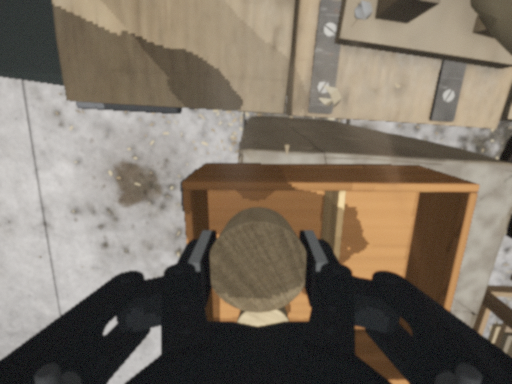

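View pics/s11.png

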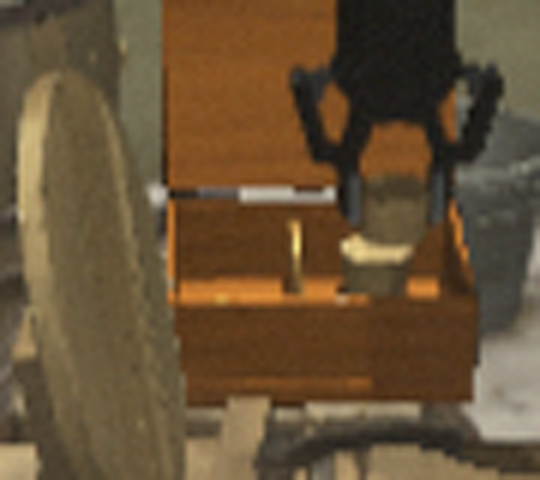

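Emit:
{"op": "arm_command", "data": {"deltas": [{"dp": [0, 0, -1.0], "angular": [0, 0, 0], "grip": 20}, {"dp": [0, 0, -2.2], "angular": [0, 0, 0], "grip": 20}, {"dp": [0, 0, -3.2], "angular": [0, 0, 0], "grip": 20}, {"dp": [0, 0, -3.5], "angular": [0, 0, 0], "grip": 20}, {"dp": [0, 0, -3.5], "angular": [0, 0, 0], "grip": 20}]}}

```text
time_s: 17.33
position: [0.4499, -0.2394, 0.1056]
tool_rot: [-3.14, -0.094, -0.0]
wrist_force: [-0.8, -1.0, 1.1]
grip_width: 0.533
```

Emit:
{"op": "arm_command", "data": {"deltas": [{"dp": [0, 0, -0.1], "angular": [0, 0, 0], "grip": 58}, {"dp": [0, 0, -0.1], "angular": [0, 0, 0], "grip": 58}, {"dp": [0, 0, 0.4], "angular": [0, 0, 0], "grip": 60}, {"dp": [0, 0, 1.8], "angular": [0, 0, 0], "grip": 60}, {"dp": [0, 0, 3.4], "angular": [0, 0, 0], "grip": 60}]}}

```text
time_s: 17.75
position: [0.4488, -0.2392, 0.1911]
tool_rot: [-3.139, -0.093, 0.004]
wrist_force: [1.4, 0.3, 0.4]
grip_width: 0.697
```

Emit:
{"op": "arm_command", "data": {"deltas": [{"dp": [0, 1.3, 1], "angular": [0, 0, 0], "grip": 75}, {"dp": [0, 2.7, 2], "angular": [0, 0, 0], "grip": 75}, {"dp": [0, 4.3, 3], "angular": [0, 0, 0], "grip": 75}, {"dp": [-0.4, 5.9, 3.5], "angular": [0, 0, 0], "grip": 75}, {"dp": [-0.8, 7.5, 3.5], "angular": [0, 0, 0], "grip": 75}]}}

```text
time_s: 18.17
position: [0.4328, -0.0582, 0.2815]
tool_rot: [3.139, 0.091, 0.017]
wrist_force: [1.4, 0.7, -0.2]
grip_width: 0.877
```

Emit:
{"op": "arm_command", "data": {"deltas": [{"dp": [-0.4, 1.6, 0], "angular": [0, 0, 0.12], "grip": 75}, {"dp": [-0.8, 3.2, 0], "angular": [0, 0, 0.24], "grip": 75}, {"dp": [-1.2, 4.8, 0], "angular": [0, 0, 0.3], "grip": 75}, {"dp": [-1.6, 6.4, 0], "angular": [0, 0, 0.3], "grip": 75}, {"dp": [-1.8, 8.0, 0], "angular": [0, 0, 0.3], "grip": 75}]}}

```text
time_s: 18.58
position: [0.3847, 0.1426, 0.279]
tool_rot: [-3.09, -0.561, -0.004]
wrist_force: [1.8, 0.4, -1.1]
grip_width: 0.881
```

Emit:
{"op": "arm_command", "data": {"deltas": [{"dp": [-0.3, 1.6, 0], "angular": [0, 0, 0], "grip": 75}, {"dp": [-0.7, 3.2, -0.5], "angular": [0, 0, 0], "grip": 75}, {"dp": [-1.0, 4.8, -1], "angular": [0, 0, 0], "grip": 75}, {"dp": [-1.2, 6.2, -2], "angular": [0, 0, 0], "grip": 75}, {"dp": [-1.2, 6.2, -2.5], "angular": [0, 0, 0], "grip": 75}]}}

```text
time_s: 19.0
position: [0.3542, 0.3041, 0.2153]
tool_rot: [-3.081, -0.577, -0.006]
wrist_force: [0.1, 0.4, -0.7]
grip_width: 0.877
```

Emit:
{"op": "arm_command", "data": {"deltas": [{"dp": [0, 0, 0], "angular": [0, 0, 0], "grip": 75}, {"dp": [0, 0, 0], "angular": [0, 0, 0], "grip": 75}, {"dp": [0, 0, 0], "angular": [0, 0, 0], "grip": 75}]}}

```text
time_s: 19.25
position: [0.3571, 0.2949, 0.2162]
tool_rot: [-3.092, -0.557, -0.004]
wrist_force: [-0.2, -0.3, 0.7]
grip_width: 0.877
```

```bash
python3 - <<'E'
from h import *
s=st();c=ctrl.calibration('wrist')
p,d=ctrl.capture('wrist'); cv2.imwrite('pics/w12.png',p[:,:,::-1])
print(s['position'],ctrl.sense()['position'])
for k in ctrl.landmark_of('bung_3_mid','wrist')[:2]:
    u,v=k['location'][0]*512,k['location'][1]*384;print(k['confidence'],u,v,rayz(c,u,v,.016).round(4))
E
```

```text
t 19.25 p [0.3571 0.2949 0.2162] z [ 0.002  0.001 -1.   ] x [0.937 0.349 0.002] F [-0.2 -0.3  0.7] g 74.9 q [-0.83  0.46  0.13  2.06 -0.1   0.63 -0.28]
[0.35709263 0.29490526 0.21617415] [0.35725207 0.29485175 0.2162831 ]
0.74 260.608 178.40640000000002 [0.3577 0.3031 0.016 ]
```

View pics/w12.png

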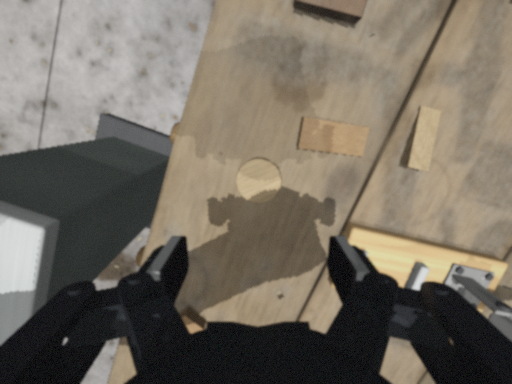

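Emit:
{"op": "arm_command", "data": {"deltas": [{"dp": [-0.06, 0.28, -1.6], "angular": [0, 0, 0], "grip": 75}, {"dp": [-0.06, 0.28, -3.2], "angular": [0, 0, 0], "grip": 75}, {"dp": [-0.06, 0.28, -4.6], "angular": [0, 0, 0], "grip": 75}, {"dp": [-0.06, 0.28, -5.5], "angular": [0, 0, 0], "grip": 75}, {"dp": [-0.06, 0.28, -5.5], "angular": [0, 0, 0], "grip": 75}]}}

```text
time_s: 19.77
position: [0.354, 0.301, 0.0744]
tool_rot: [3.088, 0.557, -0.009]
wrist_force: [-0.2, 0.2, -1.1]
grip_width: 0.882
```

Emit:
{"op": "arm_command", "data": {"deltas": [{"dp": [0, 0, 0], "angular": [0, 0, 0], "grip": 20}, {"dp": [0, 0, 0], "angular": [0, 0, 0], "grip": 20}, {"dp": [0, 0, 0], "angular": [0, 0, 0], "grip": 20}, {"dp": [0, 0, 0], "angular": [0, 0, 0], "grip": 20}, {"dp": [0, 0, 0], "angular": [0, 0, 0], "grip": 20}]}}

```text
time_s: 20.18
position: [0.3558, 0.3035, 0.0795]
tool_rot: [-3.089, -0.56, -0.006]
wrist_force: [0.1, -1.1, 7.6]
grip_width: 0.477
```

Emit:
{"op": "arm_command", "data": {"deltas": [{"dp": [0, 0, 1.2], "angular": [0, 0, 0], "grip": 20}, {"dp": [0, 0, 2.8], "angular": [0, 0, 0], "grip": 20}, {"dp": [0.3, -0.8, 4.2], "angular": [0, 0, -0.1], "grip": 20}, {"dp": [0.6, -2.0, 5.4], "angular": [0, 0, -0.2], "grip": 20}, {"dp": [1.0, -3.3, 6.4], "angular": [0, 0, -0.3], "grip": 20}]}}

```text
time_s: 20.6
position: [0.3793, 0.2226, 0.2396]
tool_rot: [-3.136, -0.091, -0.006]
wrist_force: [0.9, 0.4, -0.4]
grip_width: 0.475
```

Emit:
{"op": "arm_command", "data": {"deltas": [{"dp": [0.4, -1.5, 0.5], "angular": [0, 0, 0], "grip": 20}, {"dp": [0.8, -3.1, 1.0], "angular": [0, 0, 0], "grip": 20}, {"dp": [1.2, -4.6, 1.2], "angular": [0, 0, 0], "grip": 20}, {"dp": [1.6, -6.1, 1.2], "angular": [0, 0, 0], "grip": 20}, {"dp": [2.0, -7.7, 1.2], "angular": [0, 0, 0], "grip": 20}]}}

```text
time_s: 21.02
position: [0.4294, 0.0282, 0.2681]
tool_rot: [-3.139, -0.094, -0.007]
wrist_force: [0.8, 0.3, -0.4]
grip_width: 0.473
```

Emit:
{"op": "arm_command", "data": {"deltas": [{"dp": [0.4, -1.6, 0], "angular": [0, 0, 0], "grip": 20}, {"dp": [0.7, -3.2, 0], "angular": [0, 0, 0], "grip": 20}, {"dp": [0.8, -4.8, 0], "angular": [0, 0, 0], "grip": 20}, {"dp": [0.8, -6.4, 0], "angular": [0, 0, 0], "grip": 20}, {"dp": [0.8, -8.0, 0], "angular": [0, 0, 0], "grip": 20}]}}

```text
time_s: 21.43
position: [0.4488, -0.1723, 0.2675]
tool_rot: [3.14, 0.093, 0.004]
wrist_force: [0.8, 0.8, -0.3]
grip_width: 0.478
```

Emit:
{"op": "arm_command", "data": {"deltas": [{"dp": [0.1, -1.6, 0], "angular": [0, 0, 0], "grip": 20}, {"dp": [0.1, -3.2, 0], "angular": [0, 0, 0], "grip": 20}, {"dp": [0.1, -4.6, -0.5], "angular": [0, 0, 0], "grip": 20}, {"dp": [0.1, -4.8, -1.5], "angular": [0, 0, 0], "grip": 20}, {"dp": [0.1, -4.8, -2.6], "angular": [0, 0, 0], "grip": 20}]}}

```text
time_s: 21.85
position: [0.4514, -0.2953, 0.2031]
tool_rot: [3.134, 0.082, 0.009]
wrist_force: [0.3, 0.7, -0.8]
grip_width: 0.474
```

Emit:
{"op": "arm_command", "data": {"deltas": [{"dp": [0, 0, 0], "angular": [0, 0, 0], "grip": 20}, {"dp": [0, 0, 0], "angular": [0, 0, 0], "grip": 20}, {"dp": [0, 0, 0], "angular": [0, 0, 0], "grip": 20}]}}

```text
time_s: 22.1
position: [0.4524, -0.2902, 0.2028]
tool_rot: [3.139, 0.094, 0.004]
wrist_force: [1.1, 0.0, -0.1]
grip_width: 0.481
```

```bash
python3 - <<'E'
from h import *
s=st()
p,d=ctrl.capture('wrist'); cv2.imwrite('pics/w13.png',p[:,:,::-1])
p,d=ctrl.capture('side'); crop(p,200,120,290,200,'pics/s13.png',6)
c=ctrl.calibration('side')
E
```

```text
t 22.1 p [ 0.4524 -0.2902  0.2028] z [ 0.002 -0.001 -1.   ] x [0.998 0.06  0.002] F [ 1.1  0.  -0.1] g 41.0 q [ 0.35  0.58  0.27  1.88 -0.23  0.71  0.81]
```

View pics/w13.png

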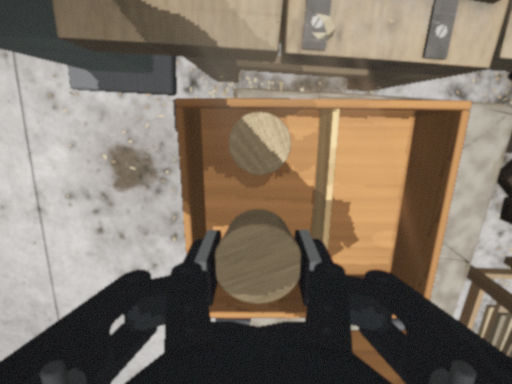

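View pics/s13.png

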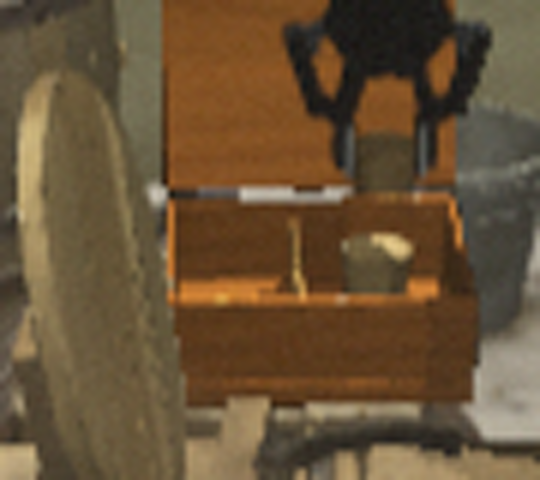

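```bash
python3 - <<'E'
from h import *
c=ctrl.calibration('wrist');print(rayz(c,260,143,.052),rayz(c,260,175,.052),rayz(c,260,112,.052))
E
```

```text
[ 0.45240238 -0.2429883   0.052     ] [ 0.45400362 -0.26867248  0.052     ] [ 0.45094454 -0.21959131  0.052     ]
```

Emit:
{"op": "arm_command", "data": {"deltas": [{"dp": [0, -0.1, -1.2], "angular": [0, 0, 0], "grip": 20}, {"dp": [0, -0.1, -2.2], "angular": [0, 0, 0], "grip": 20}, {"dp": [0, -0.1, -3.2], "angular": [0, 0, 0], "grip": 20}, {"dp": [0, -0.1, -3.9], "angular": [0, 0, 0], "grip": 20}, {"dp": [0, -0.1, -3.9], "angular": [0, 0, 0], "grip": 20}]}}

```text
time_s: 22.62
position: [0.453, -0.2927, 0.1033]
tool_rot: [3.14, 0.095, 0.002]
wrist_force: [0.2, 0.6, -0.0]
grip_width: 0.474
```

Emit:
{"op": "arm_command", "data": {"deltas": [{"dp": [0, 0, 0], "angular": [0, 0, 0], "grip": 54}, {"dp": [0, 0, 0], "angular": [0, 0, 0], "grip": 54}, {"dp": [0, 0, 0.4], "angular": [0, 0, 0], "grip": 56}, {"dp": [0, 0, 1.8], "angular": [0, 0, 0], "grip": 56}, {"dp": [0, 0, 3.4], "angular": [0, 0, 0], "grip": 56}]}}

```text
time_s: 23.03
position: [0.4506, -0.2921, 0.1889]
tool_rot: [-3.138, -0.093, 0.006]
wrist_force: [1.4, -0.5, -0.1]
grip_width: 0.657
```

Emit:
{"op": "arm_command", "data": {"deltas": [{"dp": [0, 1.3, 1], "angular": [0, 0, 0], "grip": 60}, {"dp": [0, 2.7, 2], "angular": [0, 0, 0], "grip": 60}, {"dp": [0, 4.3, 3], "angular": [0, 0, 0], "grip": 60}, {"dp": [-0.2, 5.9, 3.5], "angular": [0, 0, 0], "grip": 60}, {"dp": [-0.4, 7.5, 3.5], "angular": [0, 0, 0], "grip": 60}]}}

```text
time_s: 23.45
position: [0.4434, -0.1103, 0.2799]
tool_rot: [3.139, 0.09, 0.014]
wrist_force: [0.5, 0.9, -0.8]
grip_width: 0.705
```

Emit:
{"op": "arm_command", "data": {"deltas": [{"dp": [-0.4, 1.6, 0], "angular": [0, 0, 0], "grip": 60}, {"dp": [-0.8, 3.2, 0], "angular": [0, 0, 0], "grip": 60}, {"dp": [-1.2, 4.8, 0], "angular": [0, 0, 0], "grip": 60}, {"dp": [-1.2, 6.4, 0], "angular": [0, 0, 0], "grip": 60}, {"dp": [-1.2, 8.0, 0], "angular": [0, 0, 0], "grip": 60}]}}

```text
time_s: 23.87
position: [0.4112, 0.0907, 0.2774]
tool_rot: [-3.139, -0.092, -0.003]
wrist_force: [1.1, -0.1, 0.4]
grip_width: 0.702
```

```bash
python3 - <<'E'
from h import *
s=st()
p,d=ctrl.capture('top'); crop(p,130,120,345,250,'pics/t14.png',3.7); crop(p,330,110,480,240,'pics/tb14.png')
E
```

```text
t 23.87 p [0.4112 0.0907 0.2774] z [ 0.002  0.001 -1.   ] x [0.998 0.059 0.002] F [ 1.1 -0.1  0.4] g 60.0 q [-0.49  0.31  0.29  2.09 -0.13  0.76 -0.06]
```

View pics/t14.png

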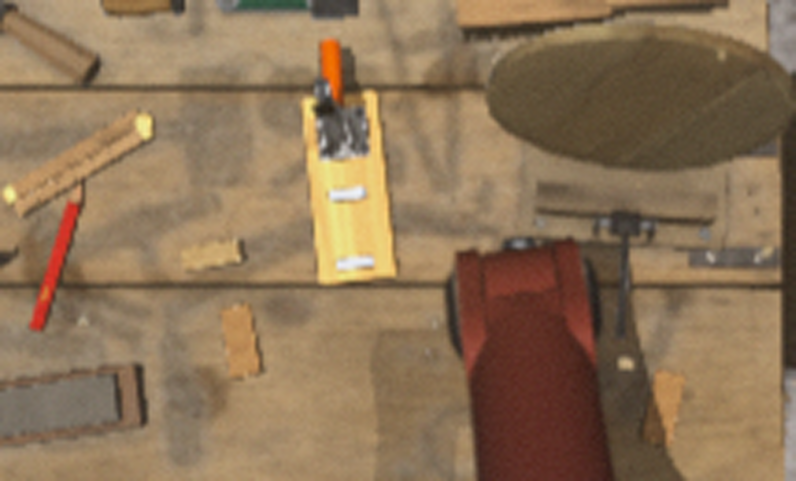

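View pics/tb14.png

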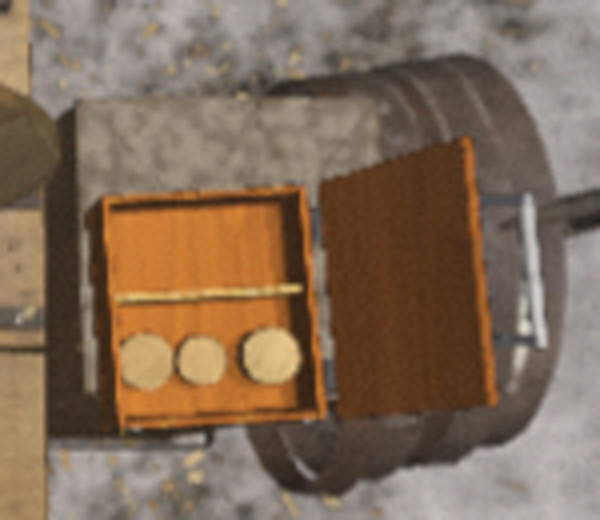

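Emit:
{"op": "arm_command", "data": {"deltas": [{"dp": [0.4, 1.6, 0], "angular": [0, 0, 0.08], "grip": 60}, {"dp": [0.8, 3.2, 0], "angular": [0, 0, 0.08], "grip": 60}, {"dp": [1.2, 4.8, 0], "angular": [0, 0, 0.08], "grip": 60}, {"dp": [1.6, 6.4, 0], "angular": [0, 0, 0.08], "grip": 60}, {"dp": [2.0, 8.0, 0], "angular": [0, 0, 0.08], "grip": 60}]}}

```text
time_s: 24.33
position: [0.4624, 0.2908, 0.2774]
tool_rot: [-3.133, -0.218, -0.003]
wrist_force: [1.0, 0.5, -0.5]
grip_width: 0.702
```

Emit:
{"op": "arm_command", "data": {"deltas": [{"dp": [0.4, 1.6, -0.4], "angular": [0, 0, 0], "grip": 50}, {"dp": [0.9, 3.2, -1.0], "angular": [0, 0, 0], "grip": 50}, {"dp": [1.2, 4.2, -1.6], "angular": [0, 0, 0], "grip": 50}, {"dp": [1.2, 4.2, -2.5], "angular": [0, 0, 0], "grip": 50}, {"dp": [1.2, 4.2, -2.5], "angular": [0, 0, 0], "grip": 50}]}}

```text
time_s: 24.75
position: [0.4897, 0.3949, 0.2097]
tool_rot: [3.13, 0.224, -0.01]
wrist_force: [-1.1, -1.1, -1.3]
grip_width: 0.585
```

```bash
python3 - <<'E'
from h import *
s=st();c=ctrl.calibration('wrist')
p,d=ctrl.capture('wrist'); cv2.imwrite('pics/w15.png',p[:,:,::-1])
print(ctrl.sense()['position'])
for l in('wedge_3_mid','wedge_1_mid'):
  for k in ctrl.landmark_of(l,'wrist')[:2]:
    u,v=k['location'][0]*512,k['location'][1]*384;print(l,k['confidence'],u,v,rayz(c,u,v,.009).round(4))
E
```

```text
t 24.75 p [0.4897 0.3949 0.2097] z [-0.006 -0.004 -1.   ] x [ 0.99   0.142 -0.007] F [-1.1 -1.1 -1.3] g 50.0 q [-0.83  0.69  0.21  1.6  -0.17  0.88 -0.42]
[0.491      0.39328838 0.21183653]
wedge_3_mid 0.73 264.4992 186.5856 [0.4956 0.3939 0.009 ]
wedge_1_mid 0.6 178.3808 201.79199999999997 [0.4104 0.3653 0.009 ]
```

View pics/w15.png

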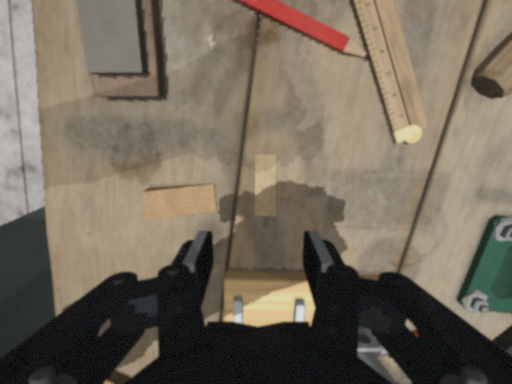

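```bash
python3 - <<'E'
from h import *
s=st();c=ctrl.calibration('wrist')
print([rayz(c,u,v,z).round(4)[:2] for u,v,z in [(255,154,.015),(276,154,.015),(276,216,.005),(254,216,.005)]])
print([rayz(c,u,v,z).round(4)[:2] for u,v,z in [(144,217,.01),(216,211,.01),(214,184,.01),(146,191,.01)]])
E
```

```text
t 24.9 p [0.4931 0.3927 0.2148] z [ 0.002 -0.    -1.   ] x [0.991 0.137 0.002] F [-0.2  0.3  0.6] g 50.0 q [-0.83  0.68  0.21  1.59 -0.17  0.88 -0.42]
[array([0.4866, 0.4239]), array([0.5069, 0.4267]), array([0.518 , 0.3594]), array([0.4946, 0.3562])]
[array([0.3791, 0.3411]), array([0.4541, 0.3583]), array([0.4493, 0.3871]), array([0.3805, 0.3702])]
```

Emit:
{"op": "arm_command", "data": {"deltas": [{"dp": [0.15, 0, -1.6], "angular": [0, 0, 0], "grip": 50}, {"dp": [0.15, 0, -3.2], "angular": [0, 0, 0], "grip": 50}, {"dp": [0.15, 0, -4.5], "angular": [0, 0, 0], "grip": 50}, {"dp": [0.15, 0, -5.4], "angular": [0, 0, 0], "grip": 50}, {"dp": [0.15, 0, -5.4], "angular": [0, 0, 0], "grip": 50}]}}

```text
time_s: 25.32
position: [0.4947, 0.3914, 0.0756]
tool_rot: [3.13, 0.215, -0.009]
wrist_force: [0.5, 0.3, -0.4]
grip_width: 0.584
```

Emit:
{"op": "arm_command", "data": {"deltas": [{"dp": [0, 0, 0], "angular": [0, 0, 0], "grip": 0}, {"dp": [0, 0, 0], "angular": [0, 0, 0], "grip": 0}, {"dp": [0, 0, 0], "angular": [0, 0, 0], "grip": 0}, {"dp": [0, 0, 0], "angular": [0, 0, 0], "grip": 0}, {"dp": [0, 0, 0], "angular": [0, 0, 0], "grip": 0}]}}

```text
time_s: 25.73
position: [0.498, 0.3947, 0.0817]
tool_rot: [-3.131, -0.217, -0.008]
wrist_force: [-0.5, -1.6, 7.6]
grip_width: 0.229
```

Emit:
{"op": "arm_command", "data": {"deltas": [{"dp": [0, 0, 1.2], "angular": [0, 0, 0], "grip": 0}, {"dp": [0, 0, 2.8], "angular": [0, 0, 0], "grip": 0}, {"dp": [-0.4, -0.8, 4.2], "angular": [0, 0, -0.08], "grip": 0}, {"dp": [-0.8, -2.0, 5.4], "angular": [0, 0, -0.08], "grip": 0}, {"dp": [-1.2, -3.3, 6.4], "angular": [0, 0, -0.08], "grip": 0}]}}

```text
time_s: 26.15
position: [0.4666, 0.3146, 0.2404]
tool_rot: [-3.136, -0.097, -0.007]
wrist_force: [0.9, -0.2, -0.2]
grip_width: 0.226
```

Emit:
{"op": "arm_command", "data": {"deltas": [{"dp": [-0.3, -1.5, 0.5], "angular": [0, 0, 0], "grip": 0}, {"dp": [-0.6, -3.1, 1.0], "angular": [0, 0, 0], "grip": 0}, {"dp": [-0.9, -4.7, 1.4], "angular": [0, 0, 0], "grip": 0}, {"dp": [-0.9, -6.3, 1.4], "angular": [0, 0, 0], "grip": 0}, {"dp": [-0.9, -7.9, 1.4], "angular": [0, 0, 0], "grip": 0}]}}

```text
time_s: 26.57
position: [0.4438, 0.1144, 0.274]
tool_rot: [-3.138, -0.094, -0.007]
wrist_force: [1.0, 0.4, 0.5]
grip_width: 0.225
```

Emit:
{"op": "arm_command", "data": {"deltas": [{"dp": [0, -1.6, 0], "angular": [0, 0, 0], "grip": 0}, {"dp": [0, -3.2, 0], "angular": [0, 0, 0], "grip": 0}, {"dp": [0, -4.8, 0], "angular": [0, 0, 0], "grip": 0}, {"dp": [0, -6.4, 0], "angular": [0, 0, 0], "grip": 0}, {"dp": [0, -8.0, 0], "angular": [0, 0, 0], "grip": 0}]}}

```text
time_s: 26.98
position: [0.4439, -0.0859, 0.2732]
tool_rot: [-3.14, -0.093, -0.005]
wrist_force: [0.3, 0.6, -0.2]
grip_width: 0.228
```

Emit:
{"op": "arm_command", "data": {"deltas": [{"dp": [0, -1.6, 0], "angular": [0, 0, 0], "grip": 0}, {"dp": [0, -3.2, 0], "angular": [0, 0, 0], "grip": 0}, {"dp": [0.3, -4.8, 0], "angular": [0, 0, 0], "grip": 0}, {"dp": [1.0, -6.2, 0], "angular": [0, 0, 0], "grip": 0}, {"dp": [2.0, -7.5, 0], "angular": [0, 0, 0], "grip": 0}]}}

```text
time_s: 27.4
position: [0.4924, -0.2749, 0.2736]
tool_rot: [3.139, 0.086, 0.001]
wrist_force: [0.2, -0.5, 0.3]
grip_width: 0.228
```

Emit:
{"op": "arm_command", "data": {"deltas": [{"dp": [1.2, -1.2, 0], "angular": [0, 0, 0], "grip": 0}, {"dp": [2.2, -2.3, -0.5], "angular": [0, 0, 0], "grip": 0}, {"dp": [2.2, -2.3, -2], "angular": [0, 0, 0], "grip": 0}, {"dp": [2.2, -2.3, -3], "angular": [0, 0, 0], "grip": 0}, {"dp": [2.2, -2.3, -3], "angular": [0, 0, 0], "grip": 0}]}}

```text
time_s: 27.82
position: [0.5467, -0.3273, 0.1918]
tool_rot: [-3.134, -0.092, 0.014]
wrist_force: [-1.6, 0.6, -2.0]
grip_width: 0.229
```

```bash
python3 - <<'E'
from h import *
s=st()
p,d=ctrl.capture('wrist'); cv2.imwrite('pics/w16.png',p[:,:,::-1])
p,d=ctrl.capture('side'); crop(p,200,100,290,200,'pics/s16.png',6)
c=ctrl.calibration('side')
E
```

```text
t 27.82 p [ 0.5467 -0.3273  0.1918] z [-0.009  0.006 -1.   ] x [ 0.998  0.059 -0.009] F [-1.6  0.6 -2. ] g 19.6 q [ 0.35  0.73  0.28  1.59 -0.24  0.87  0.77]
```

View pics/w16.png

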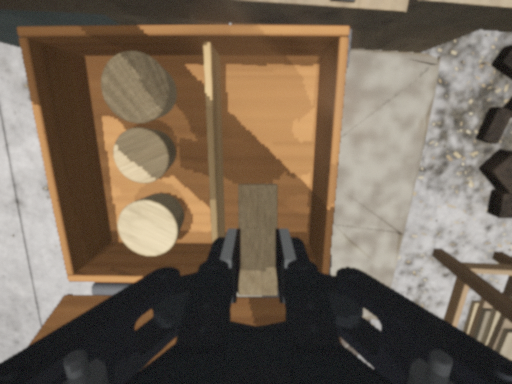

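View pics/s16.png

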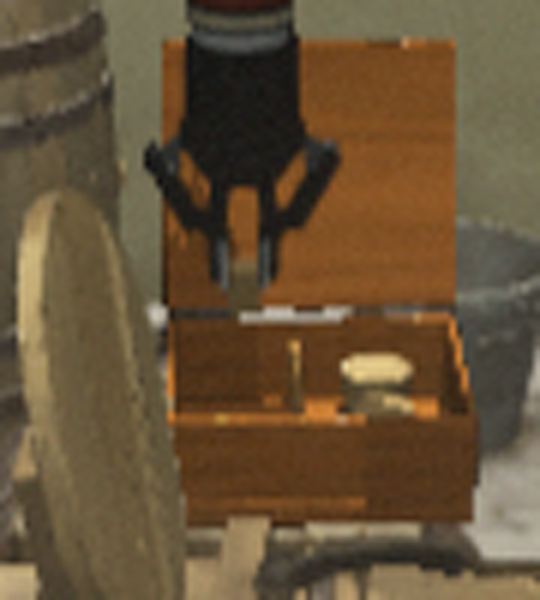

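Emit:
{"op": "arm_command", "data": {"deltas": [{"dp": [0, 0, -1.2], "angular": [0, 0, 0], "grip": 0}, {"dp": [0, 0, -2.3], "angular": [0, 0, 0], "grip": 0}, {"dp": [0, 0, -3.3], "angular": [0, 0, 0], "grip": 0}, {"dp": [0, 0, -3.7], "angular": [0, 0, 0], "grip": 0}, {"dp": [0, 0, -3.7], "angular": [0, 0, 0], "grip": 0}]}}

```text
time_s: 28.33
position: [0.549, -0.3284, 0.1042]
tool_rot: [-3.139, -0.094, 0.001]
wrist_force: [-0.7, -0.3, 0.5]
grip_width: 0.229
```

Emit:
{"op": "arm_command", "data": {"deltas": [{"dp": [0, 0, -0.1], "angular": [0, 0, 0], "grip": 36}, {"dp": [0, 0, -0.1], "angular": [0, 0, 0], "grip": 36}, {"dp": [0, 0, 0.4], "angular": [0, 0, 0], "grip": 36}, {"dp": [0, 0, 1.8], "angular": [0, 0, 0], "grip": 36}, {"dp": [0, 0, 3.4], "angular": [0, 0, 0], "grip": 36}]}}

```text
time_s: 28.75
position: [0.549, -0.3284, 0.1905]
tool_rot: [-3.139, -0.093, 0.002]
wrist_force: [0.7, -0.9, -0.1]
grip_width: 0.421
```

Emit:
{"op": "arm_command", "data": {"deltas": [{"dp": [-1.0, 1.0, 1], "angular": [0, 0, 0], "grip": 60}, {"dp": [-2.0, 2.0, 2], "angular": [0, 0, 0], "grip": 60}, {"dp": [-3.2, 3.1, 3], "angular": [0, 0, 0], "grip": 60}, {"dp": [-4.2, 4.4, 3.5], "angular": [0, 0, 0.12], "grip": 60}, {"dp": [-4.4, 6.0, 3.5], "angular": [0, 0, 0.24], "grip": 60}]}}

```text
time_s: 29.17
position: [0.4389, -0.1886, 0.2814]
tool_rot: [3.1, 0.464, 0.012]
wrist_force: [1.1, 0.2, -1.1]
grip_width: 0.704
```

Emit:
{"op": "arm_command", "data": {"deltas": [{"dp": [0, 1.6, 0], "angular": [0, 0, 0.12], "grip": 60}, {"dp": [0, 3.2, 0], "angular": [0, 0, 0.24], "grip": 60}, {"dp": [0, 4.8, 0], "angular": [0, 0, 0.36], "grip": 60}, {"dp": [0, 6.4, 0], "angular": [0, 0, 0.48], "grip": 60}, {"dp": [0, 8.0, 0], "angular": [0, 0, 0.6], "grip": 60}]}}

```text
time_s: 29.58
position: [0.4415, 0.0159, 0.279]
tool_rot: [2.824, 1.371, 0.01]
wrist_force: [0.8, -0.5, -0.4]
grip_width: 0.702
```

Emit:
{"op": "arm_command", "data": {"deltas": [{"dp": [0, 1.6, 0], "angular": [0, 0, 0.12], "grip": 60}, {"dp": [0, 3.2, 0], "angular": [0, 0, 0.24], "grip": 60}, {"dp": [0, 4.8, 0], "angular": [0, 0, 0.36], "grip": 60}, {"dp": [0, 6.4, 0], "angular": [0, 0, 0.48], "grip": 60}, {"dp": [0, 8.0, 0], "angular": [0, 0, 0.6], "grip": 60}]}}

```text
time_s: 30.0
position: [0.4414, 0.2164, 0.2791]
tool_rot: [2.292, 2.145, 0.009]
wrist_force: [1.2, -0.9, 0.0]
grip_width: 0.703
```

```bash
python3 - <<'E'
from h import *
s=st()
p,d=ctrl.capture('top'); crop(p,130,120,345,250,'pics/t17.png',3.7); crop(p,330,110,480,240,'pics/tb17.png')
E
```

```text
t 30.0 p [0.4414 0.2164 0.2791] z [ 0.006  0.002 -1.   ] x [0.067 0.998 0.003] F [ 1.2 -0.9  0. ] g 60.0 q [-0.41  0.4  -0.13  1.91  0.07  0.83  0.93]
```

View pics/t17.png

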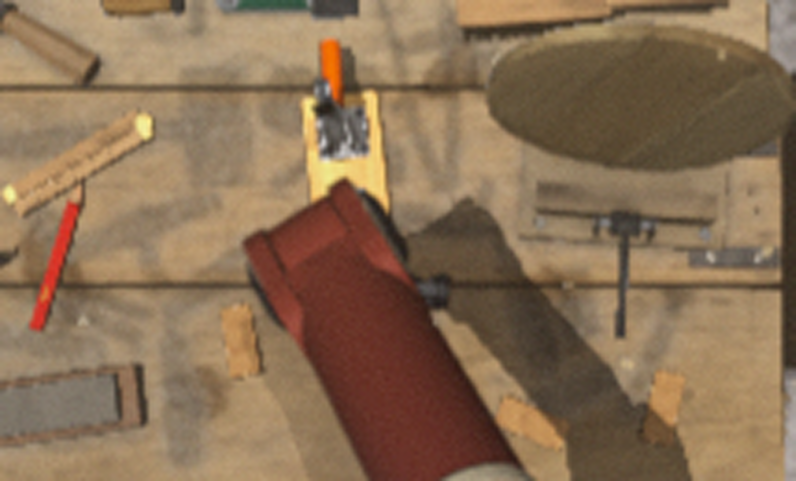

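View pics/tb17.png

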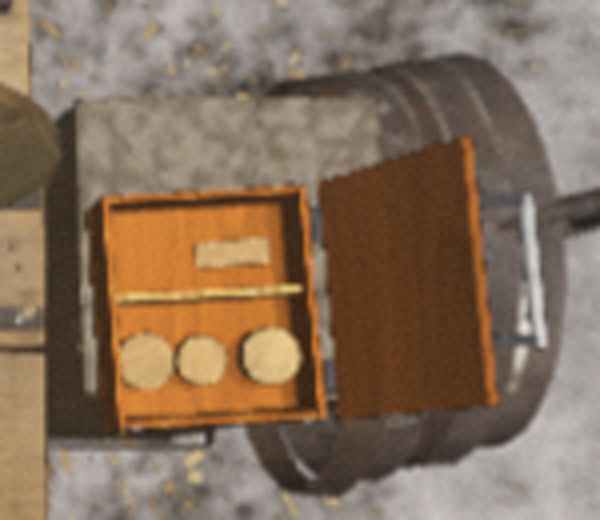

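```bash
python3 - <<'E'
from h import *
c=ctrl.calibration('top');t=lambda u,v,z:rayz(c,330+u/4,110+v/4,z).round(4)
print(t(195,257,.03),t(269,250,.025), 'floor', t(109,250,.03), t(103,250,.078))
print('w1',[rayz(c,130+a/3.7,120+b/3.7,.01).round(4)[:2] for a,b in [(221,308),(248,303),(261,375),(230,380)]])
E
```

```text
[ 0.5431 -0.2944  0.03  ] [ 0.5501 -0.3618  0.025 ] floor [ 0.5495 -0.218   0.03  ] [ 0.5427 -0.2027  0.078 ]
w1 [array([0.4409, 0.3842]), array([0.4458, 0.3578]), array([0.3756, 0.3439]), array([0.3708, 0.374 ])]
```

Emit:
{"op": "arm_command", "data": {"deltas": [{"dp": [-0.4, 1.6, 0], "angular": [0, 0, 0.12], "grip": 60}, {"dp": [-0.8, 3.2, -0.5], "angular": [0, 0, 0.24], "grip": 60}, {"dp": [-1.1, 4.7, -1], "angular": [0, 0, 0.27], "grip": 60}, {"dp": [-1.3, 5.9, -1.8], "angular": [0, 0, 0.27], "grip": 60}, {"dp": [-1.3, 5.9, -2.6], "angular": [0, 0, 0.27], "grip": 60}]}}

```text
time_s: 30.47
position: [0.4063, 0.3709, 0.2139]
tool_rot: [-1.977, -2.436, -0.02]
wrist_force: [0.4, 0.6, 0.8]
grip_width: 0.703
```

Emit:
{"op": "arm_command", "data": {"deltas": [{"dp": [0, 0, 0], "angular": [0, 0, 0], "grip": 60}, {"dp": [0, 0, 0], "angular": [0, 0, 0], "grip": 60}, {"dp": [0, 0, 0], "angular": [0, 0, 0], "grip": 60}]}}

```text
time_s: 30.72
position: [0.4098, 0.3606, 0.2132]
tool_rot: [1.993, 2.426, 0.004]
wrist_force: [0.8, 0.0, 1.1]
grip_width: 0.704
```

```bash
python3 - <<'E'
from h import *
s=st();c=ctrl.calibration('wrist')
p,d=ctrl.capture('wrist'); cv2.imwrite('pics/w18.png',p[:,:,::-1])
for l in('wedge_1_mid',):
  for k in ctrl.landmark_of(l,'wrist')[:2]:
    u,v=k['location'][0]*512,k['location'][1]*384;print(l,k['confidence'],u,v,rayz(c,u,v,.009).round(4))
  m=ctrl.cut_out(l,'wrist')
  for k in m[:2]:
    ys,xs=np.nonzero(k['mask']);r=cv2.minAreaRect(np.stack([xs,ys],1).astype(np.float32));b=cv2.boxPoints(r)
    print(k['confidence'],np.round(r[0]),np.round(r[1]),r[2],[rayz(c,*q,.01).round(4)[:2].tolist() for q in b],rayz(c,*r[0],.01).round(4))
E
```

```text
t 30.72 p [0.4098 0.3606 0.2132] z [ 0.003  0.001 -1.   ] x [-0.194  0.981  0.   ] F [0.8 0.  1.1] g 60.1 q [-0.64  0.57 -0.19  1.83  0.15  0.75  0.86]
wedge_1_mid 0.76 261.5808 187.0848 [0.4118 0.3646 0.009 ]
0.81 [10. 62.] [21. 42.] 0.0 [[0.3601, 0.1057], [0.3238, 0.1075], [0.3203, 0.1265], [0.3565, 0.1254]] [0.3398 0.1163 0.01  ]
0.58 [262. 184.] [64. 29.] 90.0 [[0.3792, 0.3444], [0.3737, 0.3724], [0.4392, 0.3866], [0.4451, 0.3568]] [0.4082 0.3648 0.01  ]
```

View pics/w18.png

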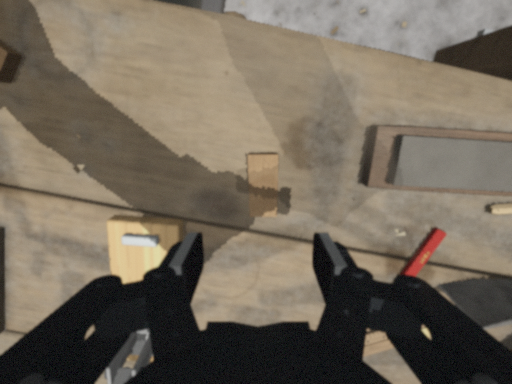

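Emit:
{"op": "arm_command", "data": {"deltas": [{"dp": [0, 0.15, -1.6], "angular": [0, 0, 0], "grip": 60}, {"dp": [0, 0.15, -3.2], "angular": [0, 0, 0], "grip": 60}, {"dp": [0, 0.15, -4.5], "angular": [0, 0, 0], "grip": 60}, {"dp": [0, 0.15, -5.35], "angular": [0, 0, 0], "grip": 60}, {"dp": [0, 0.15, -5.35], "angular": [0, 0, 0], "grip": 60}]}}

```text
time_s: 31.28
position: [0.4072, 0.3631, 0.0742]
tool_rot: [-1.992, -2.429, 0.012]
wrist_force: [-0.0, -0.4, 0.3]
grip_width: 0.703
```

Emit:
{"op": "arm_command", "data": {"deltas": [{"dp": [0, 0, 0], "angular": [0, 0, 0], "grip": 0}, {"dp": [0, 0, 0], "angular": [0, 0, 0], "grip": 0}, {"dp": [0, 0, 0], "angular": [0, 0, 0], "grip": 0}, {"dp": [0, 0, 0], "angular": [0, 0, 0], "grip": 0}, {"dp": [0, 0, 0], "angular": [0, 0, 0], "grip": 0}]}}

```text
time_s: 31.7
position: [0.4095, 0.3662, 0.0799]
tool_rot: [1.991, 2.429, 0.007]
wrist_force: [0.5, -0.5, 7.4]
grip_width: 0.325
```

Emit:
{"op": "arm_command", "data": {"deltas": [{"dp": [0, 0, 1.2], "angular": [0, 0, 0], "grip": 0}, {"dp": [0, 0, 2.8], "angular": [0, 0, 0], "grip": 0}, {"dp": [0.2, -0.8, 4.2], "angular": [0, 0, -0.12], "grip": 0}, {"dp": [0.4, -2.0, 5.4], "angular": [0, 0, -0.24], "grip": 0}, {"dp": [0.6, -3.3, 6.4], "angular": [0, 0, -0.36], "grip": 0}]}}

```text
time_s: 32.12
position: [0.4234, 0.2843, 0.2404]
tool_rot: [-2.396, -2.031, -0.009]
wrist_force: [1.2, -0.0, -0.7]
grip_width: 0.323
```

Emit:
{"op": "arm_command", "data": {"deltas": [{"dp": [0.2, -1.5, 0.5], "angular": [0, 0, -0.12], "grip": 0}, {"dp": [0.4, -3.1, 1.0], "angular": [0, 0, -0.24], "grip": 0}, {"dp": [0.6, -4.7, 1.4], "angular": [0, 0, -0.36], "grip": 0}, {"dp": [0.6, -6.3, 1.4], "angular": [0, 0, -0.48], "grip": 0}, {"dp": [0.6, -7.9, 1.4], "angular": [0, 0, -0.6], "grip": 0}]}}

```text
time_s: 32.53
position: [0.4384, 0.084, 0.2739]
tool_rot: [2.891, 1.228, 0.007]
wrist_force: [-0.1, 0.1, 0.4]
grip_width: 0.325
```

Emit:
{"op": "arm_command", "data": {"deltas": [{"dp": [0.1, -1.6, 0], "angular": [0, 0, -0.12], "grip": 0}, {"dp": [0.2, -3.2, 0], "angular": [0, 0, -0.24], "grip": 0}, {"dp": [0.2, -4.8, 0], "angular": [0, 0, -0.36], "grip": 0}, {"dp": [0.2, -6.4, 0], "angular": [0, 0, -0.48], "grip": 0}, {"dp": [0.2, -8.0, 0], "angular": [0, 0, -0.6], "grip": 0}]}}

```text
time_s: 32.95
position: [0.4428, -0.1159, 0.2732]
tool_rot: [-3.125, -0.319, -0.004]
wrist_force: [1.7, -0.2, -0.5]
grip_width: 0.324
```

Emit:
{"op": "arm_command", "data": {"deltas": [{"dp": [0, -1.6, 0], "angular": [0, 0, -0.1], "grip": 0}, {"dp": [0, -3.2, 0], "angular": [0, 0, -0.15], "grip": 0}, {"dp": [0, -4.8, 0], "angular": [0, 0, -0.15], "grip": 0}, {"dp": [0.8, -5.5, 0], "angular": [0, 0, -0.15], "grip": 0}, {"dp": [2.2, -5.5, 0], "angular": [0, 0, -0.15], "grip": 0}]}}

```text
time_s: 33.37
position: [0.4937, -0.2597, 0.2738]
tool_rot: [3.136, 0.07, -0.002]
wrist_force: [0.8, -0.2, 0.4]
grip_width: 0.324
```

Emit:
{"op": "arm_command", "data": {"deltas": [{"dp": [1.2, 0, -0.3], "angular": [0, 0, 0], "grip": 0}, {"dp": [2.0, 0, -1], "angular": [0, 0, 0], "grip": 0}, {"dp": [2.0, 0, -2.2], "angular": [0, 0, 0], "grip": 0}, {"dp": [2.0, 0, -2.8], "angular": [0, 0, 0], "grip": 0}, {"dp": [2.0, 0, -2.8], "angular": [0, 0, 0], "grip": 0}]}}

```text
time_s: 33.78
position: [0.5465, -0.25, 0.1988]
tool_rot: [-3.136, -0.094, 0.01]
wrist_force: [-1.3, 0.6, -0.2]
grip_width: 0.319
```

```bash
python3 - <<'E'
from h import *
s=st()
p,d=ctrl.capture('wrist'); cv2.imwrite('pics/w19.png',p[:,:,::-1])
E
```

```text
t 33.78 p [ 0.5465 -0.25    0.1988] z [-0.007  0.004 -1.   ] x [ 0.998  0.06  -0.006] F [-1.3  0.6 -0.2] g 27.2 q [ 0.22  0.67  0.28  1.69 -0.24  0.82  0.67]
```

View pics/w19.png

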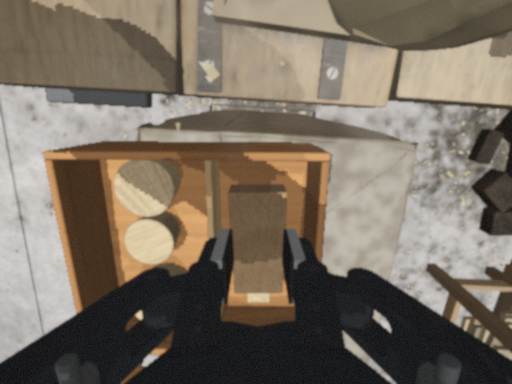

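Emit:
{"op": "arm_command", "data": {"deltas": [{"dp": [0, -0.12, -1.2], "angular": [0, 0, 0], "grip": 0}, {"dp": [0, -0.12, -2.3], "angular": [0, 0, 0], "grip": 0}, {"dp": [0, -0.12, -3.3], "angular": [0, 0, 0], "grip": 0}, {"dp": [0, -0.12, -3.9], "angular": [0, 0, 0], "grip": 0}, {"dp": [0, -0.12, -3.9], "angular": [0, 0, 0], "grip": 0}]}}

```text
time_s: 34.25
position: [0.5486, -0.2553, 0.1056]
tool_rot: [3.14, 0.092, 0.003]
wrist_force: [-0.1, 0.6, -0.4]
grip_width: 0.32
```

Emit:
{"op": "arm_command", "data": {"deltas": [{"dp": [0, 0, -0.1], "angular": [0, 0, 0], "grip": 40}, {"dp": [0, 0, -0.1], "angular": [0, 0, 0], "grip": 40}, {"dp": [0, 0, 0.4], "angular": [0, 0, 0], "grip": 40}, {"dp": [0, 0, 1.8], "angular": [0, 0, 0], "grip": 40}, {"dp": [0, 0, 3.4], "angular": [0, 0, 0], "grip": 40}]}}

```text
time_s: 34.67
position: [0.5479, -0.2543, 0.1908]
tool_rot: [-3.139, -0.093, 0.002]
wrist_force: [0.3, 1.1, -0.2]
grip_width: 0.471
```

Emit:
{"op": "arm_command", "data": {"deltas": [{"dp": [-1.3, 0, 1], "angular": [0, 0, 0], "grip": 40}, {"dp": [-2.6, 0, 2], "angular": [0, 0, 0], "grip": 40}, {"dp": [-4.0, 0.6, 3], "angular": [0, 0, 0], "grip": 40}, {"dp": [-4.0, 2.2, 4], "angular": [0, 0, 0], "grip": 40}, {"dp": [-4.0, 3.8, 5], "angular": [0, 0, 0], "grip": 40}]}}

```text
time_s: 35.08
position: [0.4462, -0.1726, 0.3111]
tool_rot: [3.139, 0.08, 0.007]
wrist_force: [1.4, 1.0, -0.0]
grip_width: 0.466
```

Emit:
{"op": "arm_command", "data": {"deltas": [{"dp": [0, 1.6, 0], "angular": [0, 0, 0.12], "grip": 40}, {"dp": [0, 3.2, 0], "angular": [0, 0, 0.24], "grip": 40}]}}

```text
time_s: 35.25
position: [0.4493, -0.0901, 0.3116]
tool_rot: [3.103, 0.473, 0.015]
wrist_force: [1.3, 0.9, -0.8]
grip_width: 0.469
```

```bash
python3 - <<'E'
from h import *
s=st()
p,d=ctrl.capture('top'); crop(p,330,110,480,240,'pics/tb20.png');crop(p,130,120,345,250,'pics/t20.png',3.7)
p,d=ctrl.capture('side'); crop(p,200,100,290,200,'pics/s20.png',6)
E
```

```text
t 35.25 p [ 0.4493 -0.0901  0.3116] z [ 0.01  -0.001 -1.   ] x [0.954 0.298 0.009] F [ 1.3  0.9 -0.8] g 40.0 q [-0.05  0.31  0.26  1.95 -0.11  0.88  0.57]
```

View pics/tb20.png

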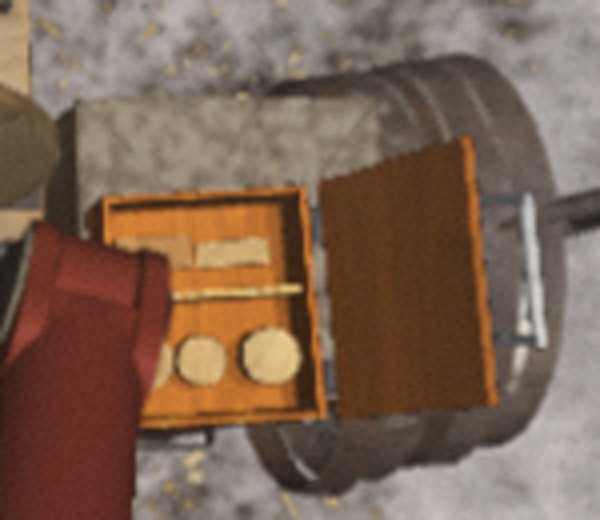

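View pics/s20.png

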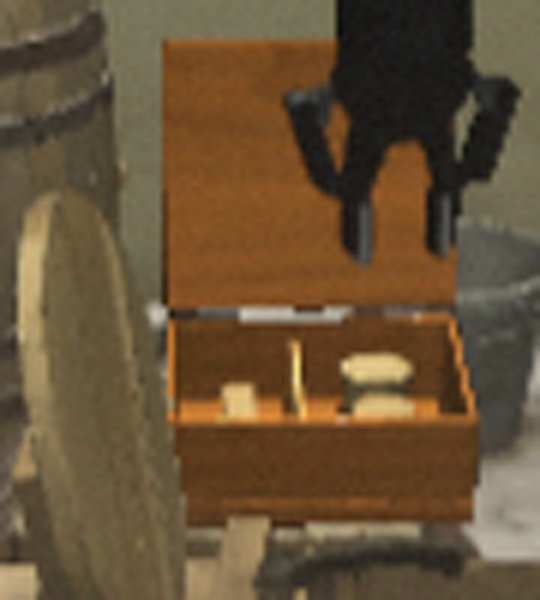

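Emit:
{"op": "arm_command", "data": {"deltas": [{"dp": [0.1, -0.8, 1.2], "angular": [0, 0, 0.12], "grip": 34}, {"dp": [0.3, -2.2, 2.2], "angular": [0, 0, 0.24], "grip": 34}, {"dp": [0.5, -3.7, 2.8], "angular": [0, 0, 0.36], "grip": 34}, {"dp": [0.7, -5.2, 3.2], "angular": [0, 0, 0.48], "grip": 34}, {"dp": [0.9, -6.8, 3.5], "angular": [0, 0, 0.6], "grip": 34}]}}

```text
time_s: 35.77
position: [0.471, -0.2613, 0.3988]
tool_rot: [2.822, 1.368, 0.008]
wrist_force: [1.1, -0.1, -0.3]
grip_width: 0.395
```

Emit:
{"op": "arm_command", "data": {"deltas": [{"dp": [0.2, -1.6, 0], "angular": [0, 0, 0.12], "grip": 34}, {"dp": [0.4, -3.2, 0], "angular": [0, 0, 0.24], "grip": 34}, {"dp": [0.7, -4.8, 0], "angular": [0, 0, 0.36], "grip": 34}, {"dp": [1.0, -6.4, 0], "angular": [0, 0, 0.48], "grip": 34}, {"dp": [1.2, -7.6, 0], "angular": [0, 0, 0.6], "grip": 34}]}}

```text
time_s: 36.18
position: [0.4994, -0.4537, 0.3967]
tool_rot: [2.297, 2.136, -0.003]
wrist_force: [0.6, -1.3, -0.6]
grip_width: 0.4
```

Emit:
{"op": "arm_command", "data": {"deltas": [{"dp": [0, -1, 0], "angular": [0, 0, 0.12], "grip": 34}, {"dp": [0, -1.4, 0], "angular": [0, 0, 0.12], "grip": 34}, {"dp": [0, -1.4, 0], "angular": [0, 0, 0.12], "grip": 34}]}}

```text
time_s: 36.43
position: [0.4983, -0.4887, 0.3956]
tool_rot: [2.176, 2.262, -0.005]
wrist_force: [-0.6, -1.2, -0.2]
grip_width: 0.399
```

```bash
python3 - <<'E'
from h import *
s=st()
p,d=ctrl.capture('wrist'); cv2.imwrite('pics/w21.png',p[:,:,::-1])
p,d=ctrl.capture('top'); crop(p,330,110,480,240,'pics/tb21.png')
E
```

```text
t 36.43 p [ 0.4983 -0.4887  0.3956] z [-0.    -0.004 -1.   ] x [-0.039  0.999 -0.004] F [-0.6 -1.2 -0.2] g 34.1 q [ 0.71  0.65  0.06  1.11 -0.03  1.39  2.38]
```

View pics/w21.png

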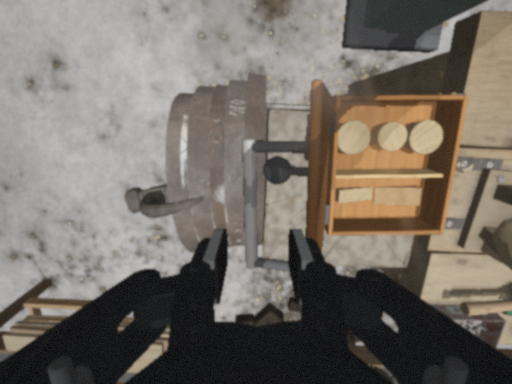

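View pics/tb21.png

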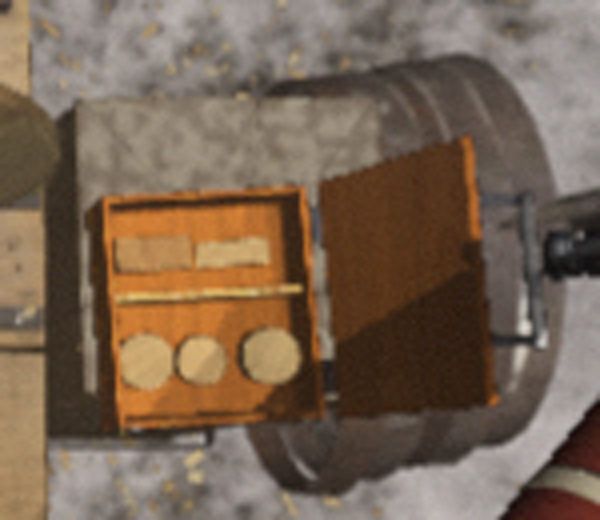

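```bash
python3 - <<'E'
from h import *
s=st();c=ctrl.calibration('wrist')
print(rayz(c,249,141,.233).round(4),rayz(c,252,268,.233).round(4),rayz(c,250,205,.233).round(4))
E
```

```text
t 36.53 p [ 0.5004 -0.4844  0.396 ] z [ 0.002 -0.001 -1.   ] x [-0.044  0.999 -0.001] F [-0.5  1.4 -0.6] g 34.0 q [ 0.71  0.64  0.06  1.11 -0.04  1.39  2.38]
[ 0.4526 -0.4943  0.233 ] [ 0.5714 -0.4873  0.233 ] [ 0.5084 -0.4915  0.233 ]
```

Emit:
{"op": "arm_command", "data": {"deltas": [{"dp": [0.2, -0.4, -0.8], "angular": [0, 0, 0], "grip": 34}, {"dp": [0.2, -0.4, -2], "angular": [0, 0, 0], "grip": 34}, {"dp": [0.2, -0.4, -3.2], "angular": [0, 0, 0], "grip": 34}, {"dp": [0.2, -0.4, -4.2], "angular": [0, 0, 0], "grip": 34}, {"dp": [0.2, -0.4, -4.4], "angular": [0, 0, 0], "grip": 34}]}}

```text
time_s: 36.95
position: [0.5065, -0.493, 0.2853]
tool_rot: [2.168, 2.272, 0.001]
wrist_force: [-1.3, 0.3, 8.4]
grip_width: 0.396
```

Emit:
{"op": "arm_command", "data": {"deltas": [{"dp": [0, 0, 0], "angular": [0, 0, 0], "grip": 0}, {"dp": [0, 0, 0], "angular": [0, 0, 0], "grip": 0}, {"dp": [0, 0, 0], "angular": [0, 0, 0], "grip": 0}, {"dp": [0, 0, 0], "angular": [0, 0, 0], "grip": 0}], "newtons": 25}}

```text
time_s: 37.28
position: [0.5066, -0.4944, 0.2861]
tool_rot: [2.167, 2.27, 0.0]
wrist_force: [1.4, -2.4, 1.2]
grip_width: 0.132
```

```bash
python3 - <<'E'
from h import *
st()
r=np.hypot(60,178);A=lambda th:np.pi-np.arctan2(60,178)-th
P=lambda th:np.array([r*np.cos(A(th)),r*np.sin(A(th))])
for th0 in (1.85,1.10,.35):
  print('from',th0)
  for k in range(1,6):
    th=max(0,th0-.15*k); e=P(th)-P(th0); print(round(th,2),np.round(np.array([e[0]*.0523,-e[0]*.9986,e[1]])/25,2))
p,d=ctrl.capture('wrist'); cv2.imwrite('pics/w22.png',p[:,:,::-1])
E
```

```text
t 37.28 p [ 0.5066 -0.4944  0.2861] z [ 0.003 -0.003 -1.   ] x [-0.047  0.999 -0.003] F [ 1.4 -2.4  1.2] g 11.3 q [ 0.72  0.73  0.05  1.25 -0.04  1.16  2.39]
from 1.85
1.7 [-0.05  0.97  0.57]
1.55 [-0.11  2.02  0.99]
1.4 [-0.16  3.11  1.24]
1.25 [-0.22  4.23  1.33]
1.1 [-0.28  5.35  1.25]
from 1.1
0.95 [-0.06  1.1  -0.25]
0.8 [-0.11  2.15 -0.65]
0.65 [-0.16  3.12 -1.21]
0.5 [-0.21  4.   -1.91]
0.35 [-0.25  4.77 -2.74]
from 0.35
0.2 [-0.03  0.63 -0.93]
0.05 [-0.06  1.12 -1.94]
0 [-0.07  1.25 -2.3 ]
0 [-0.07  1.25 -2.3 ]
0 [-0.07  1.25 -2.3 ]
```

View pics/w22.png

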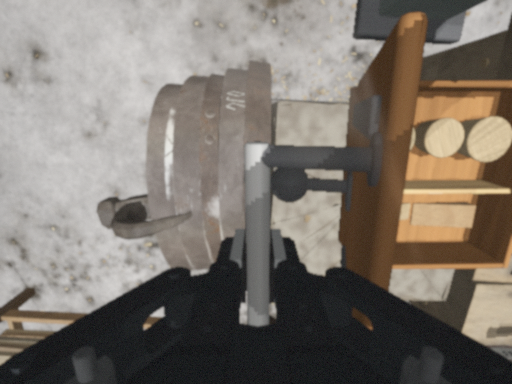

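Gripping the bar (opening 11 mm). Follow the arc back.

Emit:
{"op": "arm_command", "data": {"deltas": [{"dp": [-0.05, 0.97, 0.57], "angular": [0, 0, 0], "grip": 0}, {"dp": [-0.11, 2.02, 0.99], "angular": [0, 0, 0], "grip": 0}, {"dp": [-0.16, 3.11, 1.24], "angular": [0, 0, 0], "grip": 0}, {"dp": [-0.22, 4.23, 1.33], "angular": [0, 0, 0], "grip": 0}, {"dp": [-0.28, 5.35, 1.25], "angular": [0, 0, 0], "grip": 0}]}}

```text
time_s: 37.75
position: [0.4993, -0.3608, 0.3188]
tool_rot: [2.166, 2.266, -0.0]
wrist_force: [2.3, -1.6, 3.6]
grip_width: 0.127
```

Emit:
{"op": "arm_command", "data": {"deltas": [{"dp": [-0.06, 1.1, -0.25], "angular": [0, 0, 0], "grip": 0}, {"dp": [-0.11, 2.15, -0.65], "angular": [0, 0, 0], "grip": 0}, {"dp": [-0.16, 3.12, -1.21], "angular": [0, 0, 0], "grip": 0}, {"dp": [-0.21, 4.0, -1.91], "angular": [0, 0, 0], "grip": 0}, {"dp": [-0.25, 4.77, -2.74], "angular": [0, 0, 0], "grip": 0}]}}

```text
time_s: 38.17
position: [0.4929, -0.2399, 0.2482]
tool_rot: [2.166, 2.271, 0.002]
wrist_force: [2.8, -2.9, -3.8]
grip_width: 0.123
```

Emit:
{"op": "arm_command", "data": {"deltas": [{"dp": [-0.02, 0.4, -0.5], "angular": [0, 0, 0], "grip": 0}, {"dp": [-0.03, 0.7, -1.1], "angular": [0, 0, 0], "grip": 0}, {"dp": [-0.05, 1.0, -1.7], "angular": [0, 0, 0], "grip": 0}, {"dp": [-0.06, 1.2, -2.2], "angular": [0, 0, 0], "grip": 0}, {"dp": [-0.06, 1.2, -2.2], "angular": [0, 0, 0], "grip": 0}]}}

```text
time_s: 38.58
position: [0.4918, -0.2114, 0.1925]
tool_rot: [2.167, 2.271, 0.0]
wrist_force: [3.0, -1.9, -2.8]
grip_width: 0.129
```

```bash
python3 - <<'E'
from h import *
st()
p,d=ctrl.capture('side'); crop(p,200,100,290,200,'pics/s23.png',6)
E
```

```text
t 38.58 p [ 0.4918 -0.2114  0.1925] z [ 0.002 -0.002 -1.   ] x [-0.047  0.999 -0.002] F [ 3.  -1.9 -2.8] g 11.0 q [ 0.34  0.58  0.03  1.89 -0.03  0.67  2.01]
```

View pics/s23.png

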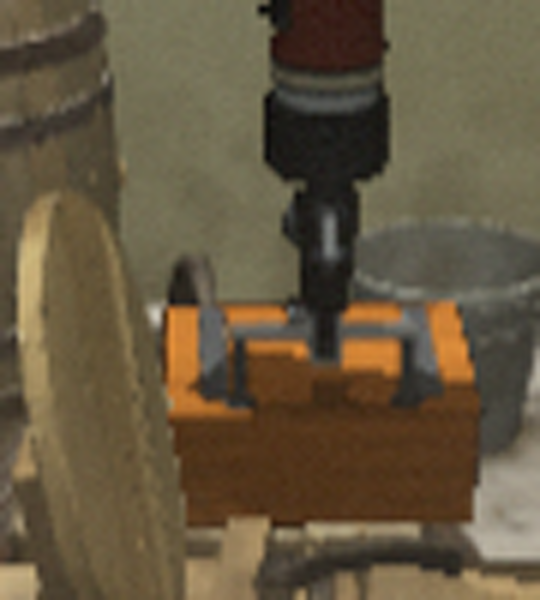

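Emit:
{"op": "arm_command", "data": {"deltas": [{"dp": [0, 0, -0.1], "angular": [0, 0, 0], "grip": 0}, {"dp": [0, 0, -0.2], "angular": [0, 0, 0], "grip": 0}, {"dp": [0, 0, -0.2], "angular": [0, 0, 0], "grip": 0}]}}

```text
time_s: 38.88
position: [0.4919, -0.2113, 0.1914]
tool_rot: [2.168, 2.269, 0.004]
wrist_force: [-3.9, 1.6, 22.3]
grip_width: 0.125
```

Emit:
{"op": "arm_command", "data": {"deltas": [{"dp": [0, 0, 0], "angular": [0, 0, 0], "grip": 30}, {"dp": [0, 0, 0], "angular": [0, 0, 0], "grip": 40}, {"dp": [0, 0, 1.0], "angular": [0, 0, 0], "grip": 40}, {"dp": [0, 0, 2.5], "angular": [0, 0, 0], "grip": 40}, {"dp": [0, 0, 4.1], "angular": [0, 0, 0], "grip": 40}]}}

```text
time_s: 39.3
position: [0.4893, -0.2106, 0.2892]
tool_rot: [-2.166, -2.266, 0.004]
wrist_force: [0.8, -0.4, 0.7]
grip_width: 0.468
```

Emit:
{"op": "arm_command", "data": {"deltas": [{"dp": [-0.3, 1.2, 1], "angular": [0, 0, 0], "grip": 0}, {"dp": [-0.6, 2.6, 1.8], "angular": [0, 0, 0], "grip": 0}, {"dp": [-1.0, 4.2, 2.2], "angular": [0, 0, 0], "grip": 0}, {"dp": [-1.4, 5.8, 2.4], "angular": [0, 0, 0], "grip": 0}, {"dp": [-1.6, 7.4, 2.4], "angular": [0, 0, 0], "grip": 0}]}}

```text
time_s: 39.72
position: [0.4494, -0.025, 0.351]
tool_rot: [2.172, 2.27, 0.001]
wrist_force: [1.1, 0.9, -0.5]
grip_width: -0.0
```

Emit:
{"op": "arm_command", "data": {"deltas": [{"dp": [0, 1.6, 0], "angular": [0, 0, 0], "grip": 0}, {"dp": [0, 3.2, 0], "angular": [0, 0, 0], "grip": 0}, {"dp": [0, 4.8, 0], "angular": [0, 0, 0], "grip": 0}, {"dp": [0, 6.4, 0], "angular": [0, 0, 0], "grip": 0}, {"dp": [0.5, 8.0, 0], "angular": [0, 0, 0], "grip": 0}]}}

```text
time_s: 40.13
position: [0.4605, 0.1752, 0.3496]
tool_rot: [-2.167, -2.271, 0.006]
wrist_force: [0.5, -0.0, 0.0]
grip_width: -0.003
```

```bash
python3 - <<'E'
from h import *
st()
p,d=ctrl.capture('top'); crop(p,330,110,480,240,'pics/tb24.png');np.savez('/tmp/t24.npz',p=p,d=d)
z=np.load('/tmp/top1.npz');c=ctrl.calibration('top')
vv,uu=np.mgrid[:384,:512]
for dd,pp in((z['d'],z['p']),(d,p)):
    W=unproj(c,uu,vv,dd);h=cv2.cvtColor(pp,cv2.COLOR_RGB2HSV)
    m=(h[...,1]>170)&(h[...,0]<20)&(uu>364)&(uu<408)&(vv>158)&(vv<213)
    P=W[m&(abs(W[...,2]-.086)<.02)];A=np.c_[P[:,:2],np.ones(len(P))];print(len(P),np.linalg.lstsq(A,P[:,2],rcond=None)[0].round(4),P[:,2].mean())
    m=(W[...,2]>.115)&(W[...,2]<.2)&(uu>345)&(uu<380)&(vv>160)&(vv<212);print(W[m].mean(0))
E
```

```text
t 40.13 p [0.4605 0.1752 0.3496] z [-0.004 -0.001 -1.   ] x [-0.047  0.999 -0.001] F [ 0.5 -0.   0. ] g -0.3 q [-0.33  0.33 -0.11  1.79  0.04  1.03  1.17]
1685 [0.0017 0.0001 0.0854] 0.08626906221134006
[ 0.49084819 -0.20913154  0.13983493]
1683 [ 0.0017 -0.0004  0.0852] 0.08622381590074968
[ 0.49041334 -0.20912527  0.13993774]
```

View pics/tb24.png

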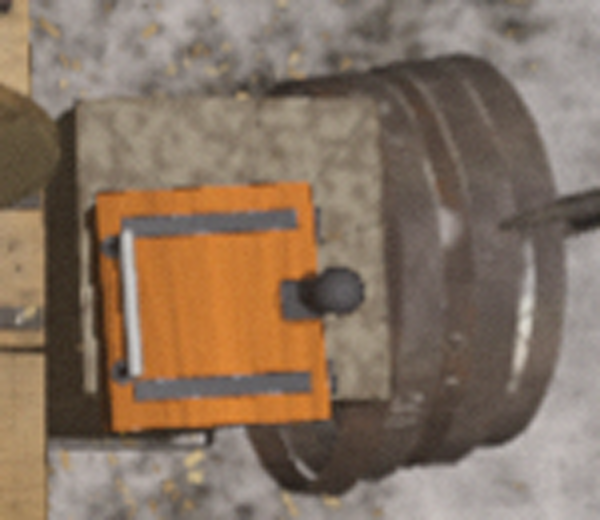

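```bash
python3 - <<'E'
from h import *
c=ctrl.calibration('top');t=lambda u,v,z:rayz(c,130+u/3.7,120+v/3.7,z).round(4)
print('arm tip',t(322,93,.16),'handle',t(330,45,.055),t(333,98,.07))
E
```

```text
arm tip [0.6225 0.2676 0.16  ] handle [0.6916 0.2748 0.055 ] [0.6367 0.2694 0.07  ]
```

Emit:
{"op": "arm_command", "data": {"deltas": [{"dp": [0.8, 1.4, 0], "angular": [0, 0, 0.06], "grip": 0}, {"dp": [1.8, 2.7, 0], "angular": [0, 0, 0.06], "grip": 0}, {"dp": [3.2, 3.5, 0], "angular": [0, 0, 0.06], "grip": 0}, {"dp": [4.8, 3.9, 0], "angular": [0, 0, 0.06], "grip": 0}, {"dp": [6.4, 3.9, 0], "angular": [0, 0, 0.06], "grip": 0}]}}

```text
time_s: 40.6
position: [0.6227, 0.2752, 0.3489]
tool_rot: [-2.09, -2.34, 0.001]
wrist_force: [1.2, 0.2, 0.0]
grip_width: 0.0
```

Emit:
{"op": "arm_command", "data": {"deltas": [{"dp": [1.6, 0, 0], "angular": [0, 0, 0], "grip": 0}, {"dp": [1.6, 0, -1], "angular": [0, 0, 0], "grip": 0}, {"dp": [1.6, 0, -2.5], "angular": [0, 0, 0], "grip": 0}, {"dp": [1.6, 0, -3], "angular": [0, 0, 0], "grip": 0}, {"dp": [1.6, 0, -3], "angular": [0, 0, 0], "grip": 0}]}}

```text
time_s: 41.02
position: [0.6609, 0.2693, 0.2681]
tool_rot: [-2.097, -2.331, 0.02]
wrist_force: [-0.2, -1.1, -0.5]
grip_width: -0.002
```

```bash
python3 - <<'E'
from h import *
st()
p,d=ctrl.capture('side'); crop(p,150,120,330,280,'pics/s25.png')
E
```

```text
t 41.02 p [0.6609 0.2693 0.2681] z [-0.013 -0.005 -1.   ] x [-0.105  0.994 -0.004] F [-0.2 -1.1 -0.5] g -0.2 q [-0.37  0.76 -0.1   1.24  0.08  1.16  1.2 ]
```

View pics/s25.png

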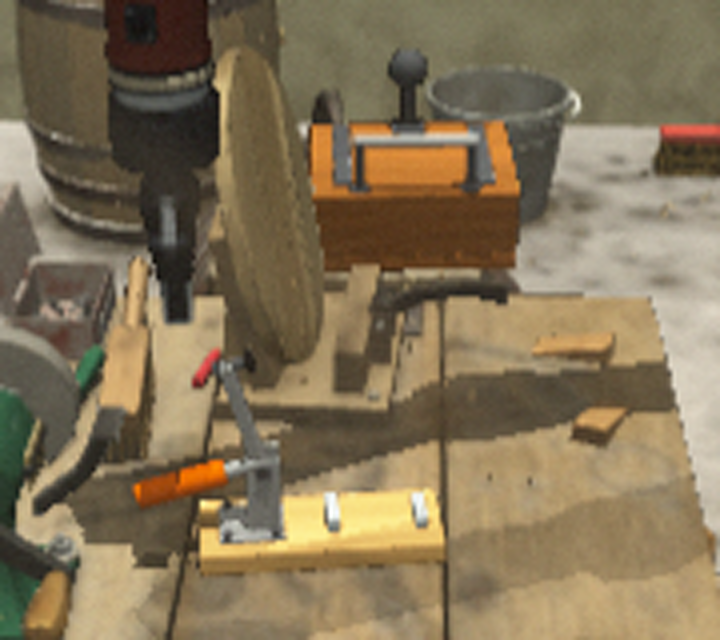

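Emit:
{"op": "arm_command", "data": {"deltas": [{"dp": [0, 0, -1.2], "angular": [0, 0, 0], "grip": 0}, {"dp": [0, 0, -2.4], "angular": [0, 0, 0], "grip": 0}, {"dp": [0, 0, -3.0], "angular": [0, 0, 0], "grip": 0}, {"dp": [0, 0, -3.0], "angular": [0, 0, 0], "grip": 0}]}}

```text
time_s: 41.4
position: [0.6618, 0.2701, 0.1972]
tool_rot: [-2.099, -2.334, 0.009]
wrist_force: [-0.6, -0.5, 0.1]
grip_width: 0.0
```

Emit:
{"op": "arm_command", "data": {"deltas": [{"dp": [-0.9, -0.1, 0], "angular": [0, 0, 0], "grip": 0}, {"dp": [-1.8, -0.2, 0], "angular": [0, 0, 0], "grip": 0}, {"dp": [-2.7, -0.3, 0], "angular": [0, 0, 0], "grip": 0}, {"dp": [-3.6, -0.4, 0], "angular": [0, 0, 0], "grip": 0}]}}

```text
time_s: 41.73
position: [0.575, 0.2613, 0.2037]
tool_rot: [2.1, 2.332, 0.012]
wrist_force: [2.1, 0.1, 0.1]
grip_width: -0.0
```

Emit:
{"op": "arm_command", "data": {"deltas": [{"dp": [-0.6, -0.05, 0], "angular": [0, 0, 0], "grip": 0}, {"dp": [-1.2, -0.1, 0], "angular": [0, 0, 0], "grip": 0}, {"dp": [-1.2, -0.1, 0], "angular": [0, 0, 0], "grip": 0}]}}

```text
time_s: 41.98
position: [0.5417, 0.2595, 0.2031]
tool_rot: [-2.098, -2.338, -0.004]
wrist_force: [-0.9, 0.5, 0.7]
grip_width: 0.001
```

```bash
python3 - <<'E'
from h import *
st()
p,d=ctrl.capture('side'); crop(p,150,120,330,280,'pics/s26.png')
E
```

```text
t 41.98 p [0.5417 0.2595 0.2031] z [ 0.002  0.002 -1.   ] x [-0.108  0.994  0.002] F [-0.9  0.5  0.7] g 0.1 q [-0.42  0.65 -0.11  1.69  0.09  0.81  1.12]
```

View pics/s26.png

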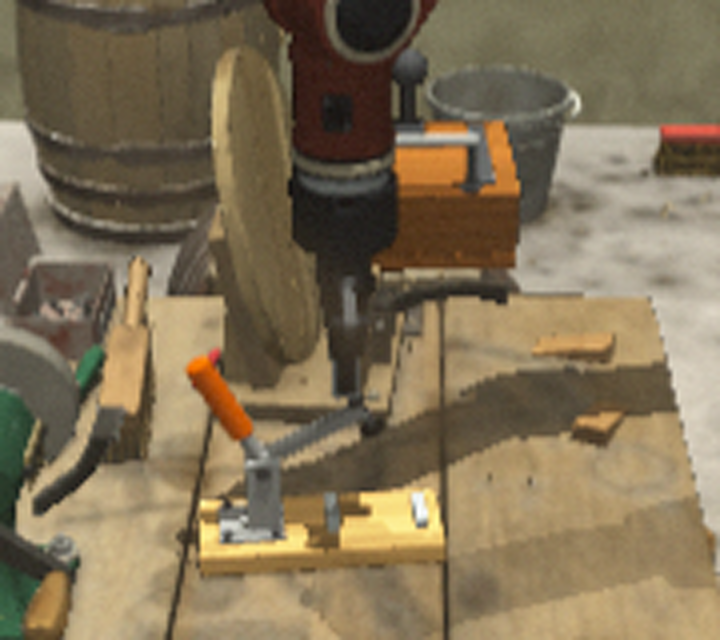

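Emit:
{"op": "arm_command", "data": {"deltas": [{"dp": [-0.3, 0, 0.3], "angular": [0, 0, 0], "grip": 0}, {"dp": [-0.3, 0, 1.5], "angular": [0, 0, 0], "grip": 0}, {"dp": [-1.0, 0, 3], "angular": [0, 0, 0], "grip": 0}, {"dp": [-1.0, 0, 4.5], "angular": [0, 0, 0], "grip": 0}, {"dp": [-1.5, 0, 6], "angular": [0, 0, 0], "grip": 0}]}}

```text
time_s: 42.45
position: [0.5075, 0.2579, 0.353]
tool_rot: [2.102, 2.332, 0.005]
wrist_force: [0.8, -0.1, 0.3]
grip_width: 0.004
```

Emit:
{"op": "arm_command", "data": {"deltas": [{"dp": [-1.0, 0, 1], "angular": [0, 0, 0], "grip": 0}, {"dp": [-2, 0, 1], "angular": [0, 0, 0], "grip": 0}, {"dp": [-2, 0, 1], "angular": [0, 0, 0], "grip": 0}, {"dp": [-2, 0, 1], "angular": [0, 0, 0], "grip": 0}, {"dp": [-2, 0, 1], "angular": [0, 0, 0], "grip": 0}]}}

```text
time_s: 42.87
position: [0.4568, 0.2581, 0.3756]
tool_rot: [2.101, 2.334, 0.002]
wrist_force: [0.4, -0.1, -0.8]
grip_width: 0.003
```

```bash
python3 - <<'E'
from h import *
st()
p,d=ctrl.capture('side'); crop(p,150,120,330,280,'pics/s27.png')
p,d=ctrl.capture('top'); crop(p,130,100,430,240,'pics/t27.png',2.6)
E
```

```text
t 42.87 p [0.4568 0.2581 0.3756] z [ 0.002  0.    -1.   ] x [-0.104  0.995  0.   ] F [ 0.4 -0.1 -0.8] g 0.2 q [-0.46  0.35 -0.13  1.67  0.05  1.12  1.07]
```

View pics/s27.png

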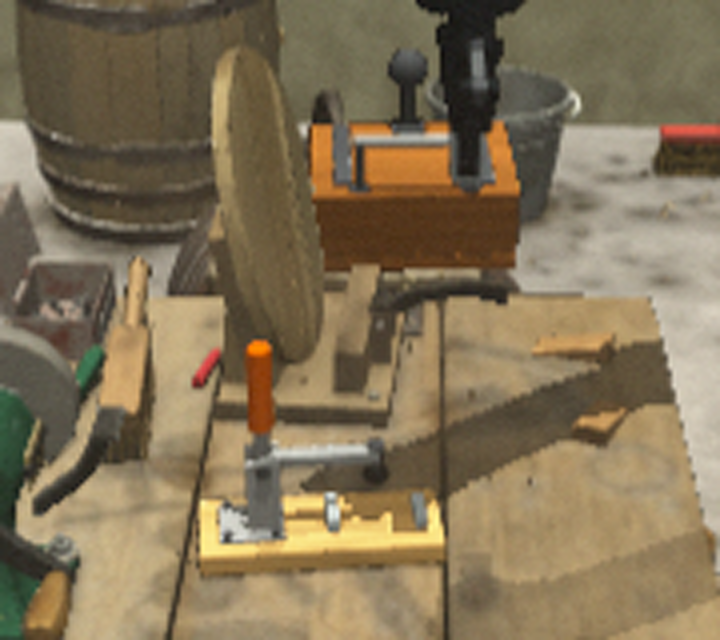

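View pics/t27.png

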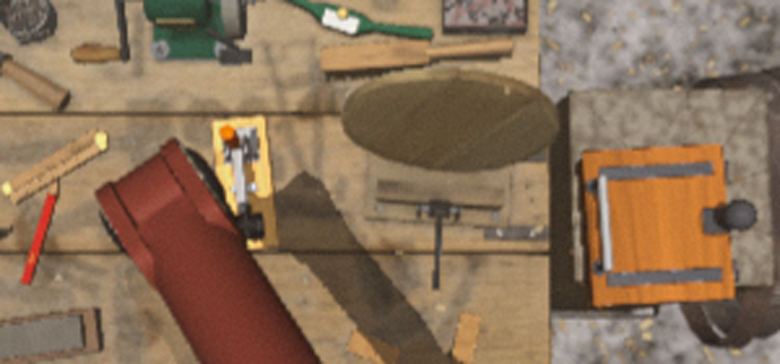

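```bash
python3 - <<'E'
from h import *
st(); print(ctrl.finish_job())
E
```

```text
t 42.97 p [0.457  0.2579 0.3747] z [ 0.    -0.001 -1.   ] x [-0.104  0.995 -0.001] F [-0.2  0.4 -0.1] g 0.0 q [-0.46  0.36 -0.13  1.67  0.05  1.12  1.07]
the job is handed in; nothing more can be done
None
```

I opened the lid and the clamp, put all five parts in the box, shut the lid, swung the clamp back down and handed the job in at 43 s. `finish_job` gives no verdict, so success rests on the checks below.

- **What went in:** the clamped bung and both loose bungs are in the wider compartment, and both wedges are in the narrower one. The big wedge is the one that started farthest from the base. I left its two look-alikes on the bench.
- **Parts in the box:** the top and wrist pictures just before closing showed three bungs and two wedges lying in their compartments.
- **Lid:** its top plane and bar, measured from depth after closing, matched the start to within about 1 mm.
- **Clamp:** in the last side picture the handle is upright and the arm level, as at the start. I judged this by eye and did not measure the angle.
- **Pencil and rule:** both were where they started in the last top picture, judged by eye.
- **Robot:** it stood clear at the end with wrist force near zero.

No check failed. The cameras disagreed on positions by 3 to 10 mm (bung 1 was the worst case), so I used averages or the later, closer views. No dropped grip or knocked part showed up.

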